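# Torque-check the clamp screw of a specimen holder and lock it

### The job

Check that the clamp screw of the specimen clamp holds: push the red knob of its lever sideways, clockwise seen from above, until 0.6 N m acts on the screw (8.6 N at the knob), hold that for a good second without letting the screw turn, and let the lever spring back. Then take the blue-headed lock pin from its rest and put it fully home in the hole of the brass boss on the clamp, so that the lever cannot work loose. Leave everything else where it is.

Things in the scene. Friction and masses are not known exactly. Their poses are not given: they have to be found in the camera images.
- specimen_clamp: grey bench clamp, fixed to the bench; base plate 170 x 100 x 14 mm, origin at the centre of its underside, x along its length away from the lever knob, z up. At its +x end two metal jaws (tops 42 mm high) hold a paraffin block (13 mm thick, top 41 mm high); the vertical clamp screw stands at x = +5 mm, y = 0; an aluminium carrier block under it (x -12 to 30, y -26 to 46 mm) is 40 mm high.
- clamp_screw: dark steel clamp screw with a vertical axis, already tight; its origin is on the axis, 40.5 mm above the bench, its x axis points away from the lever, z up. It stands still by dry friction and slips round (which must not happen) at about 0.95 N m in either direction. Its top is 61.5 mm above the bench.
- lever_knob (a point): point on the axis of the red knob, 70.5 mm above the bench and 70 mm from the screw axis. The knob is an upright round handle, diameter 16 mm, from 55 to 86 mm above the bench, on the end of the lever (round end of diameter 17 mm below it). Below and beside it is only the base plate, 14 mm high. Clockwise seen from above it moves towards +y of clamp_screw.
- clamp_lever: flat steel lever, 11 mm wide, 46 to 56 mm above the bench, from the screw axis (its origin, 40.5 mm high) along -x to the red knob. It is sprung on the screw, about 25 N m per rad: the knob gives 0.2 mm per N (1.7 mm at 8.6 N) and returns by itself.
- screw_mark (a point): red witness mark on the rim of the screw's collar, 17 mm from the screw axis on the side away from the lever; shows whether the screw has turned.
- lock_hole (a point): centre of the mouth of the round hole (diameter 13 mm, 28 mm deep, upright) in the brass boss (30 x 30 mm, top 42 mm above the bench) on the clamp, beside the lever on its anticlockwise side, at x = -30, y = -34 mm of specimen_clamp.
- lock_pin: loose lock pin, 45 g, upright: steel shank of diameter 10 mm, 26 mm long with a tapered foot (6 mm at the tip), then a blue round head of diameter 20 mm, from 26 to 57 mm above the tip. Origin at the centre of the tip, z up along the pin. Pushed home the head's shoulder sits on the boss.
- pin_rest: grey plastic rest, 46 x 46 x 32 mm, fixed, with an upright through hole of diameter 13.5 mm in which the lock pin stands at first (its head 32 to 63 mm above the bench). Origin at the centre of its underside.
- petri_dish: shallow closed dish, 46 mm across, 14 mm high, lying on the bench; a bystander. Origin under its centre.
- small_beaker: clear small beaker, 54 mm across, 70 mm high, upright; a bystander. Origin under its centre.
- blue_marker: white marker pen with blue cap, 135 mm long, 17 mm thick, lying on the bench; a bystander.
- orange_cassette: orange slotted cassette, 28 x 40 x 6 mm, lying on the bench; a bystander.
Mind the look-alikes: they are no part of the job. There is more than one size of the lock_pin; the job needs the middle-sized.

How it is judged:
On the way, in this order (a step that is already met when the one before it is completed fails the run):
1. clockwise torque between 0.45 and 0.9 N m held on the screw (knob sprung 1.26 to 2.52 mm) for 0.9 s, with the lock pin not yet in the hole (y of lever_knob in the frame of clamp_screw between 0.00126 and 0.00252 m and horizontal distance between lock_pin and lock_hole above 0.02 m), for 0.9 s.
2. the lever let go and sprung back (y of lever_knob in the frame of clamp_screw between -0.0004 and 0.0004 m and contact force between anything else and clamp_lever below 0.3 N), for 0.2 s.
At the end, for the whole second after the job is handed in: the lock pin stands upright (within 0.12 rad) and at rest in the lock hole, within 3 mm of its centre and its tip at least 23.5 mm below the mouth, released; the lever is unloaded (knob within 0.4 mm of rest) and the screw's mark is within 1.5 mm of where it was (horizontal distance between lock_pin and lock_hole below 0.003 m and z of lock_pin in the frame of lock_hole below -0.0235 m and angle between lock_pin's own z axis and vertical below 0.12 rad and linear speed of lock_pin below 0.02 m/s and contact force between the fingers and lock_pin below 0.1 N and y of lever_knob in the frame of clamp_screw between -0.0004 and 0.0004 m and distance of screw_mark from where it was at the start of the episode below 0.0015 m); the robot touches nothing.
It fails at once if the clamp screw turned (mark moved more than 1.5 mm, about 5 degrees) (distance of screw_mark from where it was at the start of the episode above 0.0015 m).
It fails at once if a bystander (petri dish, small beaker, marker or orange cassette) pushed more than 20 mm away, or the beaker tipped (distance of any of petri_dish, small_beaker, blue_marker, orange_cassette from where it was at the start of the episode above 0.02 m or angle between small_beaker's own z axis and vertical above 0.4 rad).
It also fails if it takes over 67 s, if anything falls off the work surface, if the arm or the gripper's body presses on something with over 40 N, if the wrist force passes 120 N, or if a joint passes its speed limit or range.

### The arm

A 6-joint arm with a two-finger parallel gripper is mounted at the origin on a cart in front of the work surface, level with it; the furniture and walls round the work are solid. World frame = base frame: x ahead of the robot, y to its left, z up, the work surface at z = 0. Lengths are in m, angles in rad, forces in N, time in s.
With the tool pointing down it reaches from about 0.225 to 0.725 m from the base axis. Payload 3.1 kg.
Tool frame: the origin (TCP) lies between the finger pads; the fingertips stand 11 mm ahead of it and the grasp point (between the pads) lies 8 mm behind it; z points along the fingers, x is the direction in which the jaws open and shut, and the axes are right-handed (so a half turn about z gives the same grasp; the last joint's range is limited). The gripper opens to 85 mm and grips with 20 to 120 N. Pads are 22 mm wide; open, the fingers measure 114 mm over their backs; the gripper's body (76 mm by 85 mm) begins 54 mm behind the grasp point. The pads swing forward as they close: fully open they stand 13 mm farther back than shut.
Start: joints at [1.153, 0.048, 0.099, 1.622, 0, 1.443], TCP at [0.15, 0.503, 0.242] pointing down, gripper open.
Joint ranges: [-2.91, 2.91], [-0.99, 1.94], [-1.21, 1.42], [-2.12, 2.29], [-1.49, 1.47], [-3.14, 3.14]. Speed limits (rad/s): [2.79, 2.79, 3.14, 3.14, 3.14, 3.14].

### API

Orientations are given as a unit quaternion [x, y, z, w].
In Python, from plant import get_state, grab_frame, camera_params, finish_job, spot_in, spot_point gives the robot as it stands.
- The arm moves only by the tool play_rows, never from a script. Its argument "moves" is a list of rows, each an object with "twist": the turn, a rotation vector about the world's x, y, z in degrees, a list of three; "linear": the shift along the world's x, y, z in m, a list of three; "claw": the finger opening in m, from 0 to 0.0854. In form: [{"twist": [ax, ay, az], "linear": [dx, dy, dz], "claw": claw}, ...]. A call has 1 to 10 rows; each row shifts and turns the commanded pose from where the row before left it; what a row does not reach is not made up. A row lasts 1/12 s, in which the tool goes at most 41.7 mm and 7.16 degrees, less where a joint would pass 70% of its speed; a pose out of reach is approached as far as the arm can. A call with a gripper value outside its range is refused whole. The fingers move at their own pace and stop on an object; the grip force is fixed at half the most. Time passes only in rows, so rows that do not move let the fingers close. It gives the time, the measured TCP pose, the force and the opening at its end, in the units of the state.
- get_state(): the state, without advancing time (a new reading comes with each control period).
- grab_frame(name): name is "scene" or "top" or "wrist"; returns (picture, depth): 480x640x3 uint8, red, green, blue; 480x640 float32, m along the optical axis (not along the pixel's ray), 0 where there is no reading.
- camera_params(name): a dict with "fx", "fy", "cx", "cy" (pixels), "extrinsics" (4x4, takes a point from world to camera coordinates). Camera axes: x right, y up, looking along -z (the intrinsics and any distortion apply to the point x, -y, -z); pixel columns grow to the right and rows downward; lengths in m; the calibration is good to about 2 mm. A picture is of the moment at which its call begins: read the wrist's pose just before it. camera_params takes no time and is no camera call; for the wrist camera it gives the pose at the moment of the call.
- finish_job(): hands the job in, once; it reports no verdict.
Trained networks look in the newest picture that a camera, given by its name, has taken for a name from the list of things; names that differ only in an ending like _2 or _b are one class to them, and where a whole thing is asked for, a point or a joint stands for the part that bears it (a point fixed in the world has none). Each returns a list of dicts, best first, with "p" (0 to 1); they miss things now and then, are a little off and sometimes report something else, mostly with a low value. They report only what shows in the picture. A call takes as long as a camera call. They do not tell look-alikes from the thing itself.
- spot_in(camera, query): "position" ([x, y, z] in m, in world coordinates, good to about 4 mm: the middle of the surface that is visible of it).
- spot_point(camera, query): "position" ([x, y, z] in m, in world coordinates, good to about 4 mm: a listed point, or the origin of a listed thing).
The state is a dict: "time": time; "joint_positions": joint angles; "joint_velocities": joint speeds; "joint_efforts": joint torques, N m; "tcp_pos": TCP position; "tool_rot": TCP orientation; "ft_force": force on the tool from outside, world axes, zero at the start; "moment": the same for the moment, N m; "finger_gap": finger opening in m.
Only numpy, scipy, OpenCV 4.12 (cv2) and the standard library are available. Lean on these libraries where they do the work, as an engineer would, in place of code of your own. Each camera call takes 0.05 s, during which the arm holds its last target.

## Working session

There is one attempt and no reset: what is moved stays moved. The work goes in short steps, Python scripts to look and compute and a tool call to move; the robot and the scene stay as the last step left them, time stands still between calls to the robot, and variables do not carry over. Pictures are saved under pics/ and viewed, and the job is handed in when it is done.

Besides the shell and the picture viewer there is one more tool, called after ">>>" as name(argument=value, ...), one argument or row to a line, values as JSON. play_rows: Moves the arm, as the interface text tells. Its arguments: {"type":"object","properties":{"moves":{"type":"array"}},"required":["moves"]}

```bash
mkdir -p pics; ls
python3 - <<'E'
from plant import *
import cv2,json
s=get_state();print(s)
for n in("scene","top","wrist"):
    im,d=grab_frame(n);cv2.imwrite(f"pics/{n}0.png",im[:,:,::-1])
    p=camera_params(n);print(n,{k:(v if k!='extrinsics' else [[round(float(a),4) for a in r] for r in v]) for k,v in p.items()})
for q in("lever_knob","clamp_screw","lock_hole","lock_pin","screw_mark","pin_rest","specimen_clamp"):
  for c in("top","scene"):
    print(c,q,[(round(r['p'],2),[round(float(x),4) for x in r['position']]) for r in spot_point(c,q)])
E
```

```text
pics
{'time': 0.0, 'joint_positions': array([1.15319000e+00, 4.87278557e-02, 9.75321225e-02, 1.62201161e+00,
       1.18776801e-05, 1.44300354e+00]), 'joint_velocities': array([ 0.00029017, -0.00093946,  0.00073707,  0.00102501,  0.00144797,
       -0.00180337]), 'joint_efforts': array([ 1.08347415e-04, -3.38780344e+01,  3.20016968e+01,  2.01204198e-02,
       -1.42156464e-04,  1.72489713e-06]), 'tcp_pos': array([0.14978549, 0.50253979, 0.24109612]), 'tool_rot': array([ 8.01801626e-01,  5.97589072e-01, -1.05342198e-03,  5.86163545e-04]), 'ft_force': array([-0.78063037,  0.16847337,  0.74406213]), 'moment': array([ 0.03687258, -0.013311  ,  0.00355161]), 'finger_gap': 0.0851294978120925}
scene {'fx': 465.4060620842755, 'fy': 465.4060620842755, 'cx': 315.87718821508133, 'cy': 238.15944692843397, 'extrinsics': [[-0.8874, -0.4609, -0.0044, 0.4623], [0.274, -0.5353, 0.799, -0.2346], [-0.3706, 0.7078, 0.6014, -0.6759], [0.0, 0.0, 0.0, 1.0]]}
top {'fx': 551.7176491590895, 'fy': 551.7176491590895, 'cx': 327.79833758538814, 'cy': 237.89809732135092, 'extrinsics': [[0.0084, -0.9997, 0.0222, -0
[... 683 characters left out ...]
 lock_hole [(0.91, [0.534, -0.0773, 0.046])]
top lock_pin [(0.66, [0.6114, 0.1616, -0.0013]), (0.56, [0.5156, 0.1166, 0.0073]), (0.48, [0.4301, 0.1061, 0.0003]), (0.19, [0.5074, -0.0334, 0.0704])]
scene lock_pin [(0.64, [0.4327, 0.1056, -0.001]), (0.61, [0.5162, 0.1107, 0.0058])]
top screw_mark [(0.98, [0.5941, -0.0628, 0.0433]), (0.26, [0.3957, -0.2848, -0.0007])]
scene screw_mark [(0.69, [0.5965, -0.0652, 0.0459])]
top pin_rest [(0.9, [0.5188, 0.1103, -0.0002])]
scene pin_rest [(0.78, [0.5189, 0.1118, -0.0071]), (0.57, [0.5109, -0.0332, 0.0708])]
top specimen_clamp [(0.95, [0.5681, -0.0552, 0.0005]), (0.61, [0.5192, 0.1153, 0.0056])]
scene specimen_clamp [(0.91, [0.5654, -0.0553, 0.0021])]
```

View pics/top0.png

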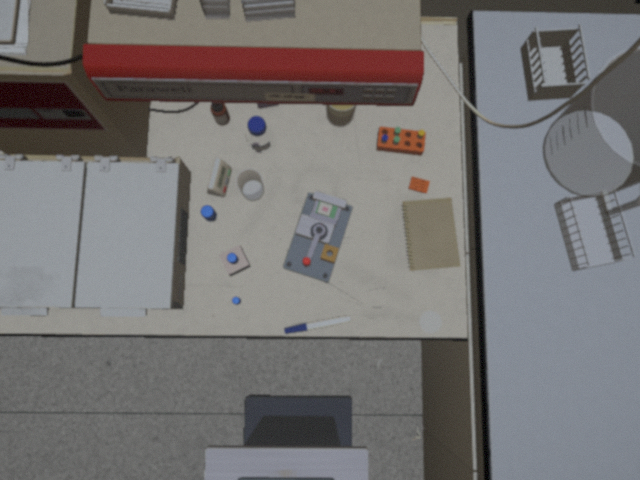

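View pics/scene0.png

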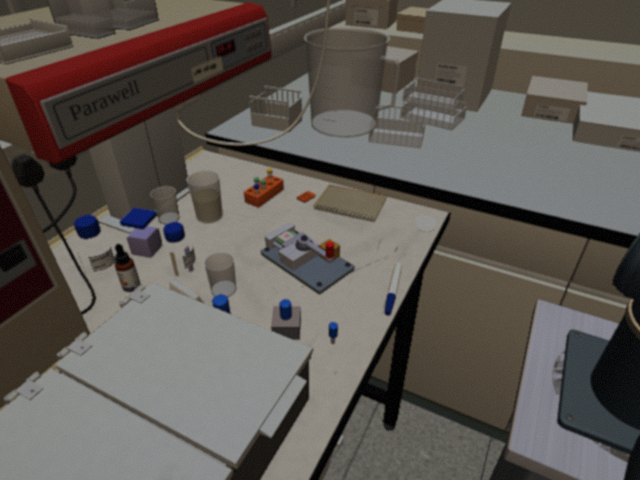

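View pics/wrist0.png

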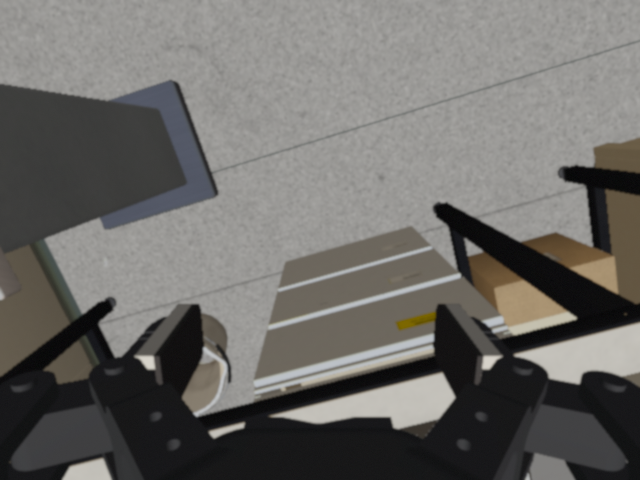

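The top picture shows the clamp at about (319,236), with its red knob at (306,261) and brass boss at (329,253). Blue-headed candidates for the pin are the one in the grey rest (232,258), a larger one standing free (208,212) and a small one (236,300). The description fits (232,258), which stands in the rest and is middle-sized. I'll check this in a crop and measure with the depth.

```bash
cat > h.py <<'E'
import numpy as np,cv2
from plant import *
def world(n,d,P=None):
    P=P or camera_params(n);E=np.array(P['extrinsics']);H,W=d.shape
    u,v=np.meshgrid(np.arange(W),np.arange(H))
    c=np.stack([(u-P['cx'])/P['fx']*d,-(v-P['cy'])/P['fy']*d,-d],-1)
    w=(c-E[:3,3])@E[:3,:3]; w[d<=0]=np.nan
    return w
def proj(n,p,P=None):
    P=P or camera_params(n);E=np.array(P['extrinsics']);c=E[:3,:3]@np.array(p)+E[:3,3]
    return P['cx']+P['fx']*c[0]/-c[2],P['cy']-P['fy']*c[1]/-c[2]
def colors(im):
    h=cv2.cvtColor(im,cv2.COLOR_RGB2HSV)
    H,S,V=h[...,0].astype(int),h[...,1],h[...,2]
    blue=(H>100)&(H<130)&(S>120)&(V>50); red=((H<8)|(H>172))&(S>140)&(V>60)
    return blue,red
E
python3 - <<'E'
from h import *
for n,box in(("top",(190,180,370,340)),("scene",(190,200,370,360))):
    im,d=grab_frame(n);W=world(n,d)
    x0,y0,x1,y1=box
    cv2.imwrite(f"pics/{n}1.png",cv2.resize(im[y0:y1,x0:x1,::-1],None,fx=3.7,fy=3.7,interpolation=cv2.INTER_CUBIC))
    for nm,m in zip(("blue","red"),colors(im)):
        k,L,st,c=cv2.connectedComponentsWithStats(m.astype(np.uint8))
        for i in range(1,k):
            if st[i,4]>12 and x0-20<c[i][0]<x1 and y0<c[i][1]<y1:
                q=W[L==i];z=np.nanmax(q[:,2]);top=q[q[:,2]>z-0.004]
                print(n,nm,c[i].round(1),st[i,4],"ztop",z.round(4),"topmean",np.nanmean(top,0).round(4),"ext",np.nanmin(q,0).round(3),np.nanmax(q,0).round(3))
n="top";im,d=grab_frame(n);W=world(n,d)
for u,v in[(100,220),(170,200),(180,100),(250,80),(400,80),(340,113),(250,187),(218,175),(300,190)]:
    print((u,v),W[v,u].round(3))
E
```

```text
top blue [207.1 211.5] 112 ztop 0.0817 topmean [0.6043 0.1623 0.0791] ext [0.592 0.149 0.065] [0.614 0.172 0.082]
top blue [231.8 257.6] 58 ztop 0.0674 topmean [0.5139 0.1111 0.065 ] ext [0.507 0.102 0.053] [0.521 0.118 0.067]
top blue [235.7 300.1] 28 ztop 0.0477 topmean [0.4326 0.1023 0.0455] ext [0.428 0.096 0.038] [0.436 0.107 0.048]
top blue [295.9 328.5] 67 ztop 0.02 topmean [ 0.3795 -0.0186  0.0177] ext [ 0.373 -0.035  0.01 ] [0.385 0.003 0.02 ]
top red [306.3 260.9] 33 ztop 0.0903 topmean [ 0.5061 -0.0357  0.0881] ext [ 0.5   -0.042  0.079] [ 0.512 -0.032  0.09 ]
scene blue [172.8 229.1] 216 ztop 0.1017 topmean [0.7793 0.0721 0.0993] ext [0.762 0.055 0.088] [0.797 0.09  0.102]
scene blue [220.2 301.5] 176 ztop 0.0764 topmean [0.6061 0.1664 0.0744] ext [0.595 0.154 0.058] [0.617 0.178 0.076]
scene blue [285.  308.5] 166 ztop 0.0645 topmean [0.5172 0.1157 0.0621] ext [0.508 0.105 0.033] [0.525 0.125 0.065]
scene blue [332.9 329.1] 94 ztop 0.0452 topmean [0.4351 0.1072 0.0432] ext [0.428 0.101 0.023] [0.441 0.114 0.045]
scene red [329.4 249.1] 106 ztop 0.0878 topmean [ 0.5102 -0.0299  0.0857] ext [ 0.502 -0.092  0.04 ] [ 0.533 -0.023  0.088]
(100, 220) [0.574 0.35  0.119]
(170, 200) [0.615 0.222 0.119]
(180, 100) [0.714 0.154 0.348]
(250, 80) [0.718 0.041 0.411]
(400, 80) [ 0.72  -0.171  0.416]
(340, 113) [ 0.811 -0.1    0.079]
(250, 187) [0.673 0.087 0.004]
(218, 175) [0.687 0.148 0.045]
(300, 190) [ 0.671 -0.019 -0.004]
```

```bash
ls pics
```

```text
scene0.png
scene1.png
top0.png
top1.png
wrist0.png
```

View pics/top1.png

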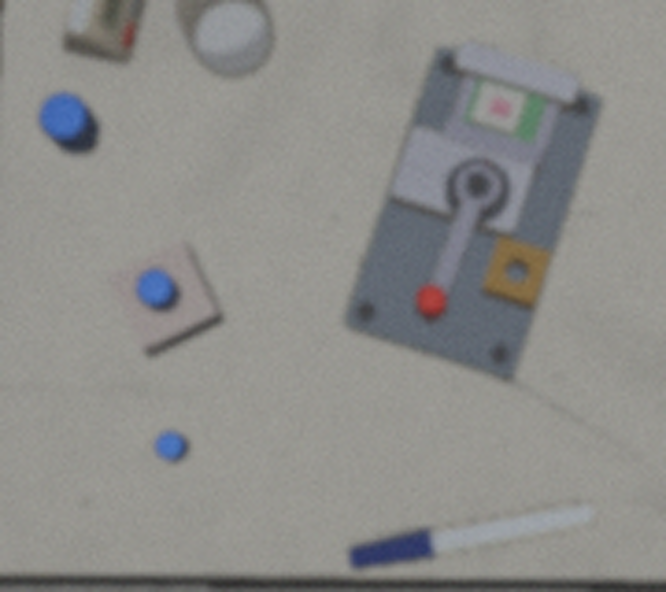

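View pics/scene1.png

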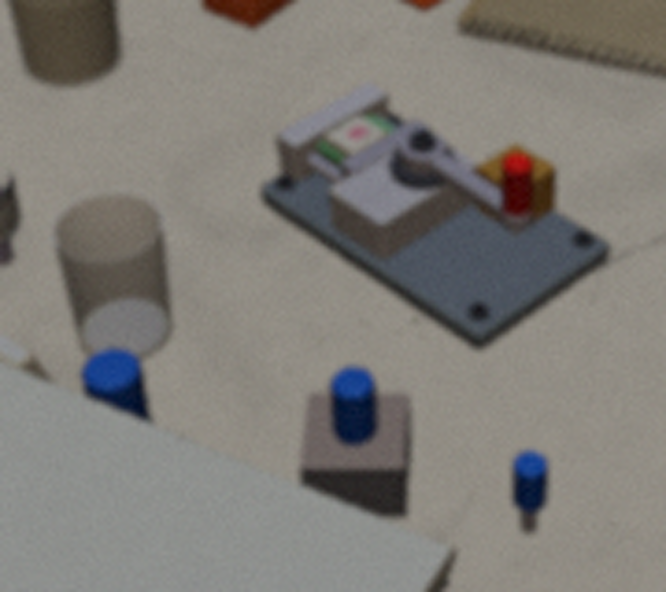

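Both crops agree. The pin in the grey rest (top crop (157,288), head top about 64 mm) is the middle-sized one; the others' tops are at about 78 mm and 45 mm, and they stand free. First I move over the clamp for a wrist view, at z 0.24, well clear of everything.

>>> play_rows(
  moves=[
    {"twist": [0,0,0],"linear": [0.009,-0.0133,0],"claw": 0.085},
    {"twist": [0,0,0],"linear": [0.018,-0.0266,0],"claw": 0.085},
    {"twist": [0,0,0],"linear": [0.018,-0.0266,0],"claw": 0.07},
    {"twist": [0,0,0],"linear": [0.018,-0.0266,0],"claw": 0.06},
    {"twist": [0,0,0],"linear": [0.018,-0.0266,0],"claw": 0.05},
    {"twist": [0,0,0],"linear": [0.018,-0.0266,0],"claw": 0.05},
    {"twist": [0,0,0],"linear": [0.018,-0.0266,0],"claw": 0.05},
    {"twist": [0,0,0],"linear": [0.018,-0.0266,0],"claw": 0.05},
    {"twist": [0,0,0],"linear": [0.018,-0.0266,0],"claw": 0.05},
    {"twist": [0,0,0],"linear": [0.018,-0.0266,0],"claw": 0.05},
  ],
)

```text
time: 1.83
tcp_pos: [0.3216, 0.2491, 0.2425]
tool_rot: [0.802, 0.598, 0.0, 0.0]
ft_force: [1.8, 0.2, -0.1]
finger_gap: 0.0499
```

>>> play_rows(
  moves=[
    {"twist": [0,0,0],"linear": [0.018,-0.0266,0],"claw": 0.05},
    {"twist": [0,0,0],"linear": [0.018,-0.0266,0],"claw": 0.05},
    {"twist": [0,0,0],"linear": [0.018,-0.0266,0],"claw": 0.05},
    {"twist": [0,0,0],"linear": [0.018,-0.0266,0],"claw": 0.05},
    {"twist": [0,0,0],"linear": [0.018,-0.0266,0],"claw": 0.05},
    {"twist": [0,0,0],"linear": [0.018,-0.0266,0],"claw": 0.05},
    {"twist": [0,0,0],"linear": [0.018,-0.0266,0],"claw": 0.05},
    {"twist": [0,0,0],"linear": [0.018,-0.0266,0],"claw": 0.05},
    {"twist": [0,0,0],"linear": [0.018,-0.0266,0],"claw": 0.05},
    {"twist": [0,0,0],"linear": [0.018,-0.0266,0],"claw": 0.05},
  ],
)

```text
time: 2.67
tcp_pos: [0.5017, -0.0171, 0.2424]
tool_rot: [0.802, 0.597, 0.0, 0.0]
ft_force: [0.6, -0.6, 0.3]
finger_gap: 0.0504
```

>>> play_rows(
  moves=[
    {"twist": [0,0,0],"linear": [0.005,-0.015,0],"claw": 0.05},
    {"twist": [0,0,0],"linear": [0,0,0],"claw": 0.05},
    {"twist": [0,0,0],"linear": [0,0,0],"claw": 0.05},
  ],
)

```text
time: 2.92
tcp_pos: [0.506, -0.0312, 0.242]
tool_rot: [0.802, 0.597, -0.0, -0.001]
ft_force: [-0.6, 0.3, -0.0]
finger_gap: 0.05
```

Run:
```python
from h import *
s=get_state();print(s['time'],s['tcp_pos'],s['tool_rot'],s['ft_force'],s['finger_gap'])
P=camera_params("wrist");im,d=grab_frame("wrist");cv2.imwrite("pics/w1.png",im[:,:,::-1])
np.savez("w1.npz",im=im,d=d)
W=world("wrist",d,P)
for q in("lever_knob","clamp_screw","lock_hole","screw_mark","specimen_clamp"):
    print(q,[(round(r['p'],2),r['position'].round(4) if hasattr(r['position'],'round') else r['position'],np.round(proj("wrist",r['position'],P))) for r in spot_point("wrist",q)])
```

```text
2.9167 [ 0.5059952  -0.03117407  0.24199954] [ 8.02361331e-01  5.96838296e-01 -1.65512615e-04 -5.62056981e-04] [-0.57995894  0.27389428 -0.03943072] 0.05000911129321214
lever_knob [(0.82, [0.5101, -0.0339, 0.0721], array([316., 229.])), (0.4, [0.6742, 0.0793, 0.0015], array([463., 328.]))]
clamp_screw [(0.98, [0.5743, -0.0598, 0.039], array([309., 293.]))]
lock_hole [(0.96, [0.5295, -0.0803, 0.037], array([273., 254.]))]
screw_mark [(0.71, [0.5913, -0.059, 0.0409], array([315., 310.])), (0.31, [0.673, 0.0829, 0.0012], array([466., 326.])), (0.3, [0.5708, -0.0608, 0.0406], array([307., 291.]))]
specimen_clamp [(0.83, [0.5672, -0.0573, -0.0015], array([310., 271.]))]
```

View pics/w1.png

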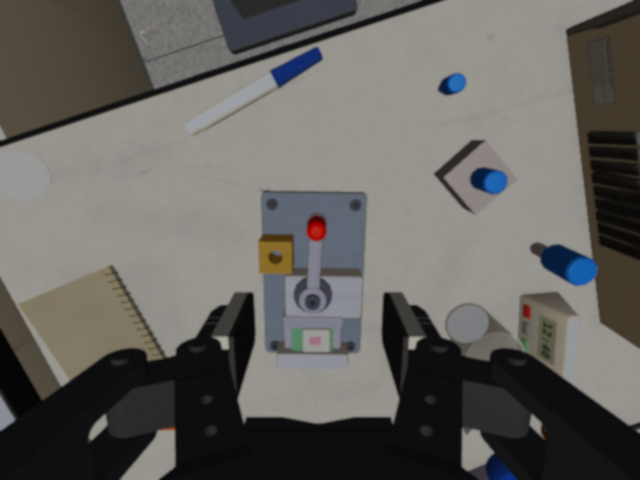

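The wrist picture shows the clamp aligned with the tool: knob at (317,228), hole at (275,257), screw at (313,299), and the pin in its rest at (490,180). I'll measure these against their known heights by ray and plane intersection.

```bash
cat >> h.py <<'E'
def ray(uv,z,P):
    E=np.array(P['extrinsics']);c=np.array([(uv[0]-P['cx'])/P['fx'],-(uv[1]-P['cy'])/P['fy'],-1.])
    o=-E[:3,:3].T@E[:3,3];r=E[:3,:3].T@c
    return o+r*(z-o[2])/r[2]
E
python3 - <<'E'
from h import *
f=np.load("w1.npz");im,d=f['im'],f['d'];P=camera_params("wrist");W=world("wrist",d,P)
blue,red=colors(im)
for nm,m in(("blue",blue),("red",red)):
    k,L,st,c=cv2.connectedComponentsWithStats(m.astype(np.uint8))
    for i in range(1,k):
        if st[i,4]>30: 
            q=W[L==i];z=np.nanmax(q[:,2]); print(nm,c[i].round(1),st[i],z.round(4),np.nanmedian(q[q[:,2]>z-.004],0).round(4))
for uv in[(277,200),(340,250),(340,285),(280,245),(400,200)]: print(uv,W[uv[1],uv[0]].round(4))
crop=im[180:380,230:430];cv2.imwrite("pics/w1c.png",cv2.resize(crop[:,:150,::-1],None,fx=4,fy=3,interpolation=cv2.INTER_CUBIC))
cv2.imwrite("pics/w1c.png",cv2.resize(im[180:320,230:400,::-1],None,fx=4.5,fy=4.25,interpolation=cv2.INTER_CUBIC))
cv2.imwrite("pics/w1d.png",cv2.resize(im[120:230,420:540,::-1],None,fx=5,fy=5,interpolation=cv2.INTER_CUBIC))
E
```

```text
blue [295.4  66.2] [271  48  50  38 776] 0.0183 [ 0.3814 -0.0158  0.0154]
blue [452.8  83.8] [440  74  26  20 373] 0.0462 [0.434  0.1059 0.0443]
blue [489.2 180.3] [472 169  35  25 679] 0.0659 [0.5159 0.115  0.0636]
blue [569.2 264.7] [ 541  246   56   39 1423] 0.0789 [0.605  0.1659 0.0761]
blue [499.7 471.6] [487 459  31  21 395] 0.2994 [0.5301 0.0131 0.2984]
red [316.1 228.2] [307 216  19  25 382] 0.0897 [ 0.5088 -0.0314  0.087 ]
red [526.4 311.3] [523 305   8  14  77] 0.0191 [0.6662 0.144  0.0172]
(277, 200) [ 0.4865 -0.0633  0.0144]
(340, 250) [ 0.5503 -0.0201  0.0144]
(340, 285) [ 0.5745 -0.0284  0.0409]
(280, 245) [ 0.5219 -0.0691  0.0427]
(400, 200) [0.5221 0.0489 0.0013]
```

View pics/w1c.png

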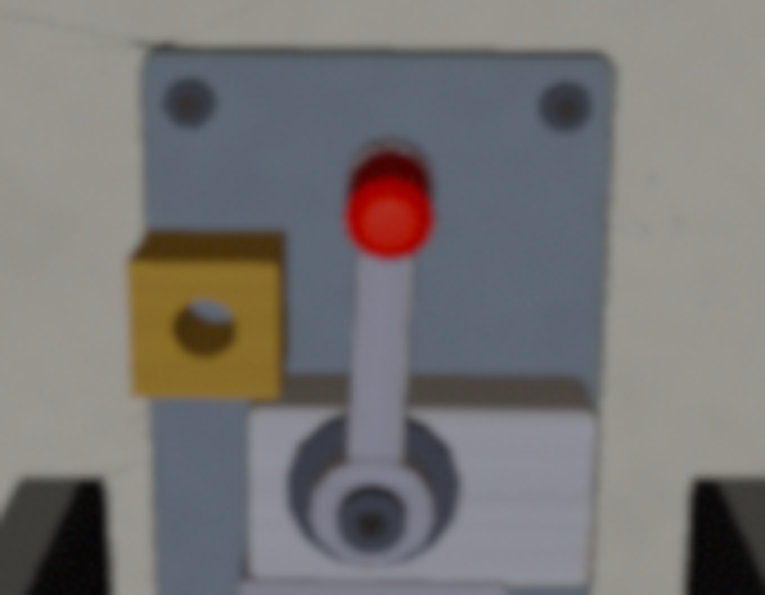

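View pics/w1d.png

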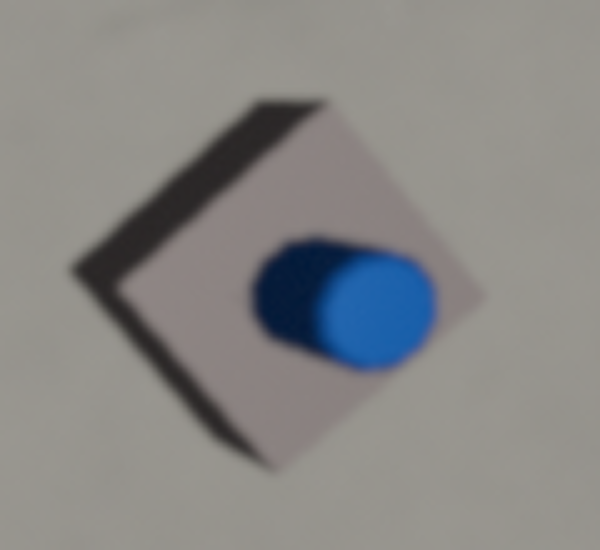

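Run:
```python
from h import *
P=camera_params("wrist")
K=ray((316.4,230.8),.086,P);H=ray((275.6,257.4),.042,P);S=ray((312.4,302.8),.0615,P)
A=ray((262.9,192.2),.014,P);B=ray((365.6,192.9),.014,P);N=ray((495.4,182),.063,P)
print("K",K,"H",H,"S",S,"A",A,"B",B,"pin",N)
print("KS",np.linalg.norm(S-K)," plate w",np.linalg.norm(A-B))
v=S-K;print("yaw KS",np.degrees(np.arctan2(v[1],v[0])),"yaw AB",np.degrees(np.arctan2(B[1]-A[1],B[0]-A[0])-np.pi/2))
print("S-H body expected (35,34)",(S-H)[:2])
for yaw in np.radians([-19,-18,-17,-16]):
    c,s=np.cos(yaw),np.sin(yaw);R=np.array([[c,-s],[s,c]])
    print(np.degrees(yaw),(R.T@(H-S)[:2]).round(4),(R.T@(K-S)[:2]).round(4))
r=get_state()['tool_rot'];from scipy.spatial.transform import Rotation as Ro
print(Ro.from_quat(r).as_matrix().round(4), np.linalg.inv(np.array(P['extrinsics']))[:3,3])
```

```text
K [ 0.50834749 -0.03121672  0.086     ] H [ 0.53197787 -0.07663985  0.042     ] S [ 0.57537336 -0.05490568  0.0615    ] A [ 0.4758754  -0.07367416  0.014     ] B [0.50368779 0.01773695 0.014     ] pin [0.51603547 0.11553519 0.063     ]
KS 0.07519231461308995  plate w 0.09554852063079276
yaw KS -19.46494081856533 yaw AB -16.92270561776851
S-H body expected (35,34) [0.04339549 0.02173417]
-19.0 [-0.034  -0.0347] [-0.0711  0.0006]
-18.0 [-0.0346 -0.0341] [-0.0711  0.0018]
-17.0 [-0.0351 -0.0335] [-0.071   0.0031]
-16.0 [-0.0357 -0.0329] [-0.071   0.0043]
[[ 2.842e-01  9.588e-01  4.000e-04]
 [ 9.588e-01 -2.842e-01  1.000e-04]
 [ 2.000e-04  4.000e-04 -1.000e+00]] [ 0.43979542 -0.00993755  0.37411837]
```

The measurements agree with each other: knob at (0.5083,-0.031), screw at (0.575,-0.055), hole at body offset (-35,-34) mm from the screw, yaw about -18°. The jaw axis (16.5°) is already along the push direction. I'll straddle the knob with the open fingers and push with one pad.

>>> play_rows(
  moves=[
    {"twist": [0,0,0],"linear": [0.0025,-0.0008,-0.02],"claw": 0.05},
    {"twist": [0,0,0],"linear": [0,0,-0.035],"claw": 0.05},
    {"twist": [0,0,0],"linear": [0,0,-0.035],"claw": 0.05},
    {"twist": [0,0,0],"linear": [0,0,-0.03],"claw": 0.05},
    {"twist": [0,0,0],"linear": [0,0,-0.025],"claw": 0.05},
    {"twist": [0,0,0],"linear": [0,0,-0.015],"claw": 0.05},
    {"twist": [0,0,0],"linear": [0,0,-0.01],"claw": 0.05},
    {"twist": [0,0,0],"linear": [0,0,0],"claw": 0.05},
    {"twist": [0,0,0],"linear": [0,0,0],"claw": 0.05},
  ],
)

```text
time: 3.97
tcp_pos: [0.5085, -0.031, 0.0726]
tool_rot: [0.802, 0.598, 0.0, -0.0]
ft_force: [0.4, 0.3, -0.3]
finger_gap: 0.0497
```

Run:
```python
from h import *
s=get_state();print(s['time'],s['tcp_pos'],s['tool_rot'],s['ft_force'],s['finger_gap'])
P=camera_params("wrist");im,d=grab_frame("wrist");cv2.imwrite("pics/w2.png",im[:,:,::-1])
print(get_state()['ft_force'])
im2,_=grab_frame("scene");cv2.imwrite("pics/s2.png",cv2.resize(im2[170:330,220:420,::-1],None,fx=3.7,fy=3.7))
print(get_state()['ft_force'])
```

```text
3.9667 [ 0.50848219 -0.03102192  0.07260478] [ 8.01594515e-01  5.97868073e-01  9.46433314e-06 -1.44386047e-05] [ 0.37945543  0.2795438  -0.31700318] 0.04970893766105237
[0.44110571 0.46050892 0.3964386 ]
[-0.38806233  0.67241927  0.70532011]
```

View pics/w2.png

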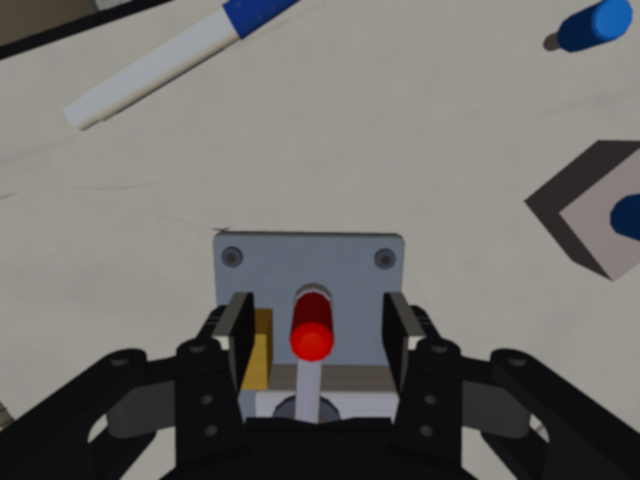

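View pics/s2.png

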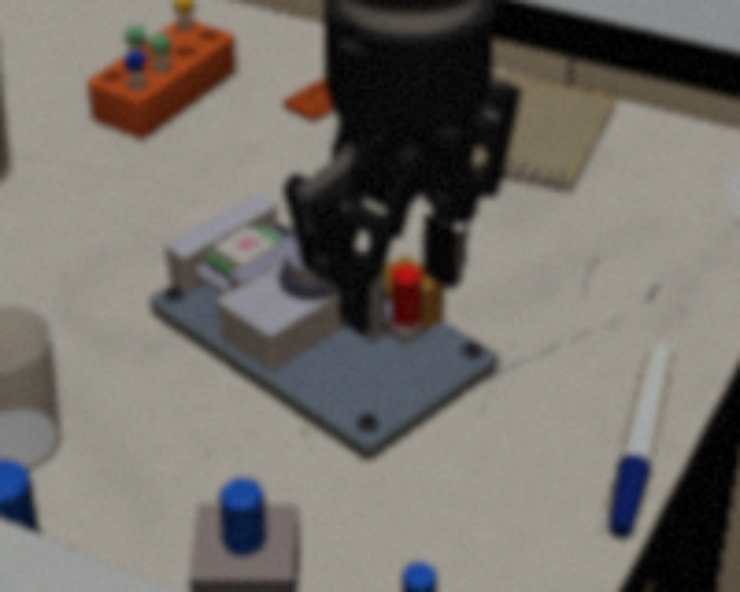

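The knob is centred between the fingers (wrist image: knob (311,335), pads at 254 and 383). I move up to near contact, then go in small steps and watch the force.

>>> play_rows(
  moves=[
    {"twist": [0,0,0],"linear": [0.0014,0.0048,0],"claw": 0.05},
    {"twist": [0,0,0],"linear": [0.0014,0.0048,0],"claw": 0.05},
    {"twist": [0,0,0],"linear": [0.0006,0.0019,0],"claw": 0.05},
    {"twist": [0,0,0],"linear": [0,0,0],"claw": 0.05},
    {"twist": [0,0,0],"linear": [0,0,0],"claw": 0.05},
  ],
)

```text
time: 4.48
tcp_pos: [0.5122, -0.0197, 0.0726]
tool_rot: [0.802, 0.598, 0.0, 0.0]
ft_force: [-0.2, -0.1, 0.6]
finger_gap: 0.0498
```

>>> play_rows(
  moves=[
    {"twist": [0,0,0],"linear": [0.0003,0.001,0],"claw": 0.05},
    {"twist": [0,0,0],"linear": [0,0,0],"claw": 0.05},
  ],
)

```text
time: 4.65
tcp_pos: [0.5122, -0.0188, 0.0723]
tool_rot: [0.802, 0.598, -0.0, -0.0]
ft_force: [-0.1, 0.1, 0.2]
finger_gap: 0.0499
```

>>> play_rows(
  moves=[
    {"twist": [0,0,0],"linear": [0.0003,0.001,0],"claw": 0.05},
    {"twist": [0,0,0],"linear": [0,0,0],"claw": 0.05},
  ],
)

```text
time: 4.82
tcp_pos: [0.5125, -0.0179, 0.0722]
tool_rot: [0.802, 0.598, -0.0, -0.0]
ft_force: [0.2, 0.3, -0.2]
finger_gap: 0.0501
```

>>> play_rows(
  moves=[
    {"twist": [0,0,0],"linear": [0.0003,0.001,0],"claw": 0.05},
    {"twist": [0,0,0],"linear": [0,0,0],"claw": 0.05},
  ],
)

```text
time: 4.98
tcp_pos: [0.5128, -0.017, 0.0723]
tool_rot: [0.802, 0.598, -0.0, 0.0]
ft_force: [0.1, 0.4, -1.3]
finger_gap: 0.0501
```

>>> play_rows(
  moves=[
    {"twist": [0,0,0],"linear": [0.0003,0.001,0],"claw": 0.05},
    {"twist": [0,0,0],"linear": [0,0,0],"claw": 0.05},
  ],
)

```text
time: 5.15
tcp_pos: [0.5129, -0.0165, 0.0722]
tool_rot: [0.802, 0.597, -0.001, 0.0]
ft_force: [-0.3, -1.6, -0.0]
finger_gap: 0.0498
```

>>> play_rows(
  moves=[
    {"twist": [0,0,0],"linear": [0.0003,0.001,0],"claw": 0.05},
    {"twist": [0,0,0],"linear": [0,0,0],"claw": 0.05},
  ],
)

```text
time: 5.32
tcp_pos: [0.5131, -0.0159, 0.0722]
tool_rot: [0.802, 0.597, -0.001, 0.001]
ft_force: [-1.8, -4.4, 0.7]
finger_gap: 0.0499
```

>>> play_rows(
  moves=[
    {"twist": [0,0,0],"linear": [0.0002,0.0006,0],"claw": 0.05},
    {"twist": [0,0,0],"linear": [0,0,0],"claw": 0.05},
  ],
)

```text
time: 5.48
tcp_pos: [0.5131, -0.0156, 0.0722]
tool_rot: [0.802, 0.597, -0.001, 0.001]
ft_force: [-1.2, -5.5, 1.3]
finger_gap: 0.0498
```

Run:
```python
from h import *
for i in range(4):
    s=get_state();print(s['time'],s['tcp_pos'],s['ft_force'],s['ft_force'][:2]@[.2842,.9588]);grab_frame("scene")
```

```text
5.4833 [ 0.51312176 -0.01559129  0.0721592 ] [-1.23365111 -5.51588391  1.32539414] -5.639233139385499
5.5333 [ 0.51311972 -0.01560869  0.07215255] [-0.54907912 -4.99578809  0.37907056] -4.946009903132271
5.5833 [ 0.51313721 -0.01560729  0.07218703] [-1.51160338 -5.88490996  0.84008414] -6.0720493476418875
5.6333 [ 0.51312585 -0.01562172  0.07218005] [-1.3258854  -5.34246043 -0.98430381] -5.499167689545389
```

>>> play_rows(
  moves=[
    {"twist": [0,0,0],"linear": [0.0002,0.0008,0],"claw": 0.05},
    {"twist": [0,0,0],"linear": [0,0,0],"claw": 0.05},
  ],
)

```text
time: 5.85
tcp_pos: [0.5132, -0.0153, 0.0722]
tool_rot: [0.802, 0.597, -0.002, 0.001]
ft_force: [-1.7, -5.8, 0.5]
finger_gap: 0.0502
```

Run:
```python
from h import *
for i in range(4):
    s=get_state();print(s['time'],s['tcp_pos'],s['ft_force'][:2]@[.2842,.9588]);grab_frame("wrist")
```

```text
5.85 [ 0.51322605 -0.01530058  0.07215199] -6.067426327948027
5.9 [ 0.5131886  -0.01532137  0.07212724] -6.827173980556711
5.95 [ 0.51323391 -0.01532322  0.07216553] -7.181809127935791
6.0 [ 0.51320692 -0.01534159  0.07216664] -6.487523469682813
```

>>> play_rows(
  moves=[
    {"twist": [0,0,0],"linear": [0.0003,0.0012,0],"claw": 0.05},
    {"twist": [0,0,0],"linear": [0,0,0],"claw": 0.05},
  ],
)

```text
time: 6.22
tcp_pos: [0.5133, -0.0149, 0.0721]
tool_rot: [0.802, 0.597, -0.003, 0.002]
ft_force: [-2.4, -9.0, 0.1]
finger_gap: 0.05
```

Run:
```python
from h import *
for i in range(4):
    s=get_state();print(s['time'],s['tcp_pos'],s['ft_force'][:2]@[.2842,.9588]);grab_frame("wrist")
```

```text
6.2167 [ 0.51334227 -0.01487658  0.0721    ] -9.32871487881195
6.2667 [ 0.51333853 -0.01486958  0.07209241] -8.834047099560902
6.3167 [ 0.51331117 -0.01489942  0.07208906] -8.628232351838719
6.3667 [ 0.51333387 -0.01489243  0.07208792] -9.620021236595495
```

About 9.1 N (0.64 N m, 1.8 mm at the knob), in the middle of the window. I hold it for about 1.6 s.

>>> play_rows(
  moves=[
    {"twist": [0,0,0],"linear": [0,0,0],"claw": 0.05},
    {"twist": [0,0,0],"linear": [0,0,0],"claw": 0.05},
    {"twist": [0,0,0],"linear": [0,0,0],"claw": 0.05},
    {"twist": [0,0,0],"linear": [0,0,0],"claw": 0.05},
    {"twist": [0,0,0],"linear": [0,0,0],"claw": 0.05},
    {"twist": [0,0,0],"linear": [0,0,0],"claw": 0.05},
    {"twist": [0,0,0],"linear": [0,0,0],"claw": 0.05},
    {"twist": [0,0,0],"linear": [0,0,0],"claw": 0.05},
    {"twist": [0,0,0],"linear": [0,0,0],"claw": 0.05},
    {"twist": [0,0,0],"linear": [0,0,0],"claw": 0.05},
  ],
)

```text
time: 7.25
tcp_pos: [0.5133, -0.0149, 0.0721]
tool_rot: [0.802, 0.597, -0.003, 0.002]
ft_force: [-2.0, -8.3, 0.4]
finger_gap: 0.05
```

>>> play_rows(
  moves=[
    {"twist": [0,0,0],"linear": [0,0,0],"claw": 0.05},
    {"twist": [0,0,0],"linear": [0,0,0],"claw": 0.05},
    {"twist": [0,0,0],"linear": [0,0,0],"claw": 0.05},
    {"twist": [0,0,0],"linear": [0,0,0],"claw": 0.05},
    {"twist": [0,0,0],"linear": [0,0,0],"claw": 0.05},
    {"twist": [0,0,0],"linear": [0,0,0],"claw": 0.05},
    {"twist": [0,0,0],"linear": [0,0,0],"claw": 0.05},
    {"twist": [0,0,0],"linear": [0,0,0],"claw": 0.05},
  ],
)

```text
time: 7.92
tcp_pos: [0.5133, -0.0149, 0.0721]
tool_rot: [0.802, 0.597, -0.003, 0.002]
ft_force: [-1.6, -8.0, 1.1]
finger_gap: 0.05
```

>>> play_rows(
  moves=[
    {"twist": [0,0,0],"linear": [-0.0006,-0.0019,0],"claw": 0.05},
    {"twist": [0,0,0],"linear": [-0.0006,-0.0019,0],"claw": 0.05},
    {"twist": [0,0,0],"linear": [-0.0014,-0.0048,0],"claw": 0.05},
    {"twist": [0,0,0],"linear": [-0.0014,-0.0048,0],"claw": 0.05},
    {"twist": [0,0,0],"linear": [-0.001,-0.0034,0],"claw": 0.05},
    {"twist": [0,0,0],"linear": [0,0,0],"claw": 0.05},
    {"twist": [0,0,0],"linear": [0,0,0],"claw": 0.05},
    {"twist": [0,0,0],"linear": [0,0,0],"claw": 0.05},
    {"twist": [0,0,0],"linear": [0,0,0],"claw": 0.05},
  ],
)

```text
time: 8.67
tcp_pos: [0.5092, -0.0288, 0.0723]
tool_rot: [0.802, 0.598, 0.0, -0.0]
ft_force: [0.8, -0.8, 1.2]
finger_gap: 0.05
```

The hold stayed at 8–9 N with the TCP still, and the lever is now released. The contact point also puts the knob about 1.7 mm nearer -y along the jaw axis than vision did, so the wrist view may carry a small bias. Next I lift off, check that the lever sprang back, and head for the pin.

>>> play_rows(
  moves=[
    {"twist": [0,0,0],"linear": [0,0,0.02],"claw": 0.05},
    {"twist": [0,0,0],"linear": [0,0,0.035],"claw": 0.05},
    {"twist": [0,0,0],"linear": [0,0,0.035],"claw": 0.05},
    {"twist": [0,0,0],"linear": [0,0,0.035],"claw": 0.05},
    {"twist": [0,0,0],"linear": [-0.003,-0.0024,0.035],"claw": 0.05},
    {"twist": [0,0,0],"linear": [0,0,0.0097],"claw": 0.05},
    {"twist": [0,0,0],"linear": [0,0,0],"claw": 0.05},
    {"twist": [0,0,0],"linear": [0,0,0],"claw": 0.05},
  ],
)

```text
time: 9.33
tcp_pos: [0.5066, -0.0314, 0.2421]
tool_rot: [0.802, 0.598, 0.0, 0.0]
ft_force: [-0.4, -0.2, -1.3]
finger_gap: 0.0501
```

Run:
```python
from h import *
s=get_state();print(s['time'],s['tcp_pos'],s['joint_positions'].round(3),s['ft_force'])
P=camera_params("wrist");im,d=grab_frame("wrist");cv2.imwrite("pics/w3.png",im[:,:,::-1])
f=np.load("w1.npz");a=f['im'][180:380,230:400];b=im[180:380,230:400]
g=lambda x:cv2.cvtColor(x,cv2.COLOR_RGB2GRAY).astype(np.float32)
print("whole",cv2.phaseCorrelate(g(a),g(b),cv2.createHanningWindow((170,200),cv2.CV_32F)))
for nm,(u0,v0,u1,v1) in dict(knob=(300,205,334,250),plate=(255,182,300,215),screw=(285,275,340,318)).items():
    A,B=g(f['im'][v0:v1,u0:u1]),g(im[v0:v1,u0:u1]);print(nm,cv2.phaseCorrelate(A,B,cv2.createHanningWindow(A.shape[::-1],cv2.CV_32F)))
print(im.shape)
cv2.imwrite("pics/w3c.png",cv2.resize(np.hstack([f['im'][190:330,240:390],im[190:330,240:390]])[:,:,::-1],None,fx=2.6,fy=2.6))
```

```text
9.3333 [ 0.50656353 -0.03141086  0.24212712] [-1.94e-01  1.00e-03  5.10e-02  1.62e+00  0.00e+00  9.50e-02] [-0.41353807 -0.18035499 -1.33561731]
whole ((-0.17373820092096537, -1.282676984994282), 0.9295282957288954)
knob ((0.025284354277626875, -0.7231249629250627), 0.9126066749478564)
plate ((0.5223146667451815, -1.3652391808510913), 0.9293278882532944)
screw ((-0.20353743105780353, -0.6214149795290282), 0.9185840634946469)
(480, 640, 3)
```

View pics/w3c.png

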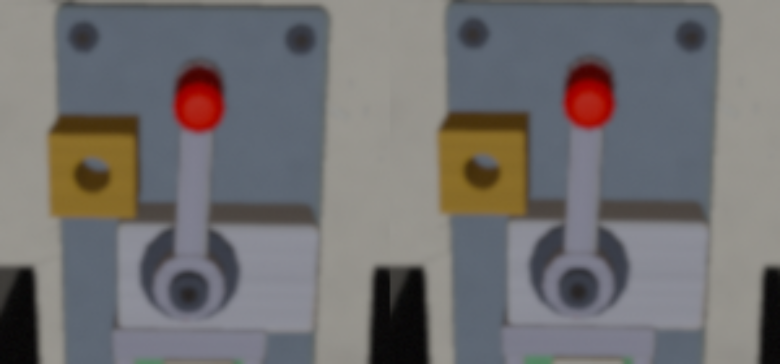

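Before (left) and after (right) look identical: the knob is back and the screw is unturned. Now I turn the jaw 90°, so the fingers later run parallel to the lever and stay clear of it, while moving over the pin.

>>> play_rows(
  moves=[
    {"twist": [0,0,6],"linear": [0.0007,0.011,0],"claw": 0.05},
    {"twist": [0,0,7],"linear": [0.0007,0.011,0],"claw": 0.05},
    {"twist": [0,0,7],"linear": [0.0007,0.011,0],"claw": 0.05},
    {"twist": [0,0,7],"linear": [0.0007,0.011,0],"claw": 0.05},
    {"twist": [0,0,7],"linear": [0.0007,0.011,0],"claw": 0.05},
    {"twist": [0,0,7],"linear": [0.0007,0.011,0],"claw": 0.05},
    {"twist": [0,0,7],"linear": [0.0007,0.011,0],"claw": 0.05},
    {"twist": [0,0,7],"linear": [0.0007,0.011,0],"claw": 0.05},
    {"twist": [0,0,7],"linear": [0.0007,0.011,0],"claw": 0.05},
    {"twist": [0,0,7],"linear": [0.0007,0.011,0],"claw": 0.05},
  ],
)

```text
time: 10.22
tcp_pos: [0.5116, 0.0791, 0.2385]
tool_rot: [0.319, 0.948, -0.001, -0.003]
ft_force: [0.3, -0.2, -0.4]
finger_gap: 0.0499
```

>>> play_rows(
  moves=[
    {"twist": [0,0,7],"linear": [0.0007,0.011,0],"claw": 0.05},
    {"twist": [0,0,7],"linear": [0.0007,0.013,0],"claw": 0.05},
    {"twist": [0,0,7],"linear": [0.001,0.013,0],"claw": 0.05},
    {"twist": [0,0,0],"linear": [0,0,0],"claw": 0.05},
    {"twist": [0,0,0],"linear": [0,0,0],"claw": 0.05},
  ],
)

```text
time: 10.63
tcp_pos: [0.5143, 0.1156, 0.2393]
tool_rot: [0.145, 0.989, -0.001, -0.002]
ft_force: [0.2, 0.1, 0.5]
finger_gap: 0.05
```

Run:
```python
from h import *
s=get_state();print(s['time'],s['tcp_pos'],s['tool_rot'].round(4),s['joint_positions'].round(3))
P=camera_params("wrist");im,d=grab_frame("wrist");cv2.imwrite("pics/w4.png",im[:,:,::-1])
W=world("wrist",d,P);m=colors(im)[0]
k,L,st,c=cv2.connectedComponentsWithStats(m.astype(np.uint8))
for i in range(1,k):
    if st[i,4]>30:
        q=W[L==i];print(c[i].round(1),st[i],np.nanmax(q[:,2]).round(4))
u,v=[int(x) for x in proj("wrist",(0.516,0.1155,.063),P)];print(u,v)
v0,u0=max(v-60,0),u-60
cv2.imwrite("pics/w4c.png",cv2.resize(im[v0:v0+120,u0:u0+120,::-1],None,fx=5,fy=5,interpolation=cv2.INTER_CUBIC));print(u0,v0)
print(spot_point("wrist","lock_pin"),spot_point("wrist","pin_rest"))
```

```text
10.6333 [0.51433367 0.11564968 0.23933989] [ 1.452e-01  9.894e-01 -8.000e-04 -2.300e-03] [ 0.094  0.058  0.104  1.621 -0.    -1.185]
[426.1  20.5] [409   0  32  47 713] 0.0177
[402.4 176.7] [393 169  20  17 268] 0.046
[313.3 217. ] [303 204  22  27 470] 0.065
[230.3 292.6] [214 280  35  30 430] 0.2417
314 221
254 161
[{'position': [0.5168, 0.1118, 0.0032], 'p': 0.91}, {'position': [0.6113, 0.1641, -0.0017], 'p': 0.9}, {'position': [0.4347, 0.1045, 0.0018], 'p': 0.65}] [{'position': [0.5164, 0.1187, 0.0027], 'p': 0.79}]
```

View pics/w4.png

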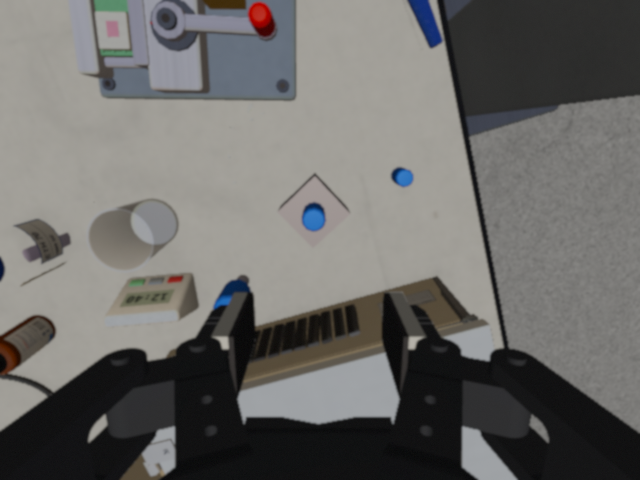

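View pics/w4c.png

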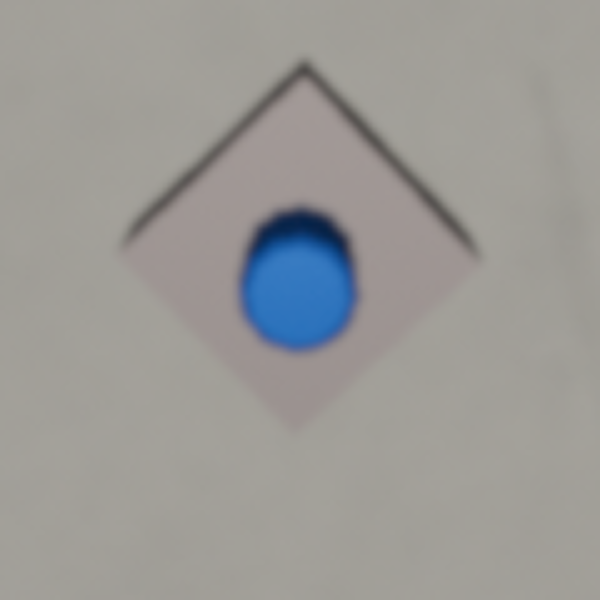

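Run:
```python
from h import *
s=get_state();P=camera_params("wrist")
for uv in((313.8,219.6),(313.3,219.2)): N=ray(uv,.063,P);print("pin",N)
im,d=grab_frame("wrist");W=world("wrist",d,P)
m=(W[...,2]>.09)&(W[...,2]<.15)&(W[...,0]<.65)
print("device ymin",np.nanpercentile(W[m][:,1],[0,1,5]),np.nanpercentile(W[m][:,2],[5,50,95]))
im,d=grab_frame("top");W=world("top",d);m=(W[...,2]>.09)&(W[...,2]<.15)&(W[...,0]<.62)&(W[...,0]>.4)&(W[...,1]>.16)
print(np.nanpercentile(W[m][:,1],[0,1,5]))
from scipy.spatial.transform import Rotation as Ro
print(Ro.from_quat(s['tool_rot']).as_matrix().round(3))
```

```text
pin [0.51745991 0.113609   0.063     ]
pin [0.51775296 0.11317292 0.063     ]
device ymin [0.212638   0.21407965 0.2145636 ] [0.09564687 0.11680604 0.11796563]
[0.37923474 0.39123917 0.39660983]
[[-0.958  0.288 -0.002]
 [ 0.288  0.958 -0.001]
 [ 0.002 -0.001 -1.   ]]
```

The two wrist views put the pin at about (0.5177,0.115) once the camera offset is solved for. That agrees within 4 mm with the scene camera (0.517,0.116) and the network (0.517,0.112), so I take (0.517,0.1145). The white box begins at y 0.21, which is clear. Descending to grip the head with the tips just above the rest.

>>> play_rows(
  moves=[
    {"twist": [0,0,0],"linear": [0.0027,-0.0011,-0.02],"claw": 0.05},
    {"twist": [0,0,0],"linear": [0,0,-0.035],"claw": 0.05},
    {"twist": [0,0,0],"linear": [0,0,-0.035],"claw": 0.05},
    {"twist": [0,0,0],"linear": [0,0,-0.035],"claw": 0.05},
    {"twist": [0,0,0],"linear": [0,0,-0.03],"claw": 0.05},
    {"twist": [0,0,0],"linear": [0,0,0],"claw": 0.05},
    {"twist": [0,0,0],"linear": [0,0,0],"claw": 0.05},
  ],
)

```text
time: 11.47
tcp_pos: [0.5162, 0.1138, 0.0852]
tool_rot: [0.145, 0.989, -0.001, -0.003]
ft_force: [0.8, 0.7, -0.6]
finger_gap: 0.0502
```

Run:
```python
from h import *
s=get_state();print(s['time'],s['tcp_pos'],s['tool_rot'].round(4),s['ft_force'])
im,d=grab_frame("wrist");cv2.imwrite("pics/w5.png",im[:,:,::-1])
im,d=grab_frame("scene");cv2.imwrite("pics/s5.png",cv2.resize(im[220:370,200:400,::-1],None,fx=3.7,fy=3.7))
```

```text
11.4667 [0.51621384 0.11378758 0.08519638] [ 1.450e-01  9.894e-01 -6.000e-04 -2.500e-03] [ 0.76630131  0.71185469 -0.64485704]
```

View pics/w5.png

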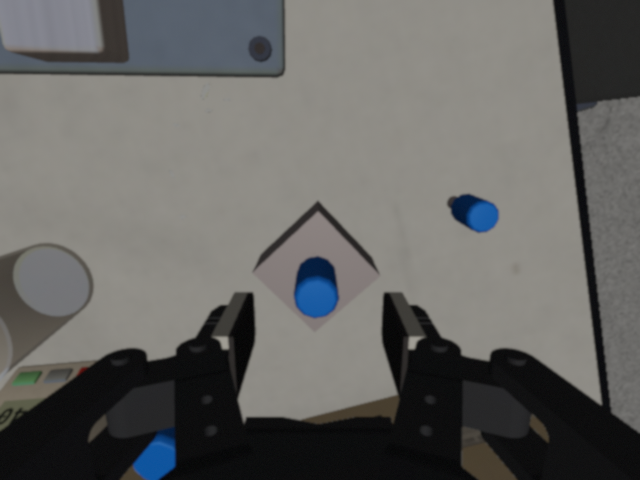

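View pics/s5.png

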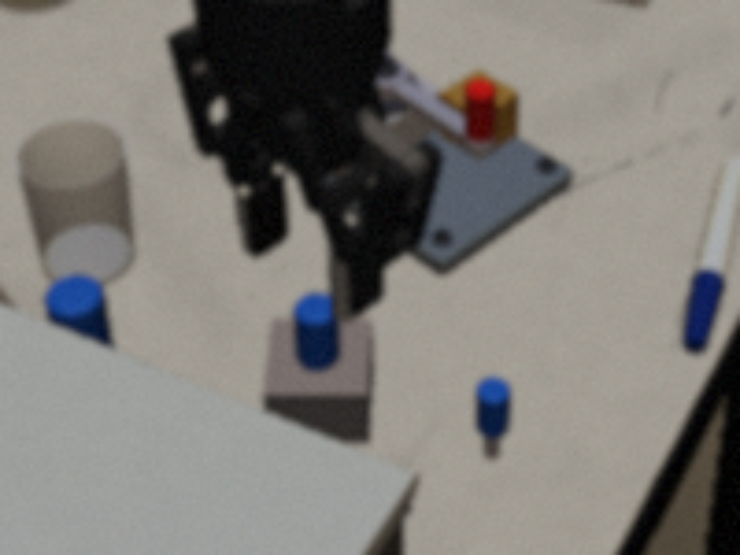

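Run:
```python
from h import *
P=camera_params("wrist");print(ray((316.3,294),.063,P), proj("wrist",get_state()['tcp_pos'],P))
t=get_state()['tcp_pos'];
for z in(.066,.06):print(proj("wrist",[t[0],t[1],z],P))
```

```text
[0.52019987 0.11412935 0.063     ] (np.float64(316.7706905805784), np.float64(322.4751129020635))
(np.float64(317.13142955676125), np.float64(296.86170361268717))
(np.float64(317.2084960856892), np.float64(291.3897788186689))
```

Run:
```python
from h import *
P=camera_params("wrist");p=ray((316.3,294),.063,P);print(p,proj("wrist",p,P))
E=np.array(P['extrinsics']);print(E.round(4),(E[:3,:3]@E[:3,:3].T).round(4))
t=get_state()['tcp_pos'];print(t,proj("wrist",[t[0],t[1],.063],P), P.keys(),P)
```

```text
[0.52019987 0.11412935 0.063     ] (np.float64(316.3000000000002), np.float64(294.0))
[[-0.958   0.2866 -0.0035  0.4651]
 [-0.2749 -0.9222 -0.2719  0.2426]
 [-0.0811 -0.2595  0.9623 -0.1593]
 [ 0.      0.      0.      1.    ]] [[ 1. -0. -0.]
 [-0.  1.  0.]
 [-0.  0.  1.]]
[0.51984401 0.11427454 0.0894895 ] (np.float64(317.1706151386034), np.float64(294.07942497845767)) dict_keys(['fx', 'fy', 'cx', 'cy', 'extrinsics']) {'fx': 388.0849027951218, 'fy': 388.0849027951218, 'cx': 318.049279006786, 'cy': 242.1621503943598, 'extrinsics': array([[-0.95804437,  0.286599  , -0.00346383,  0.46511477],
       [-0.27490049, -0.92222473, -0.27190306,  0.24260804],
       [-0.08112157, -0.25954299,  0.96231841, -0.15933267],
       [ 0.        ,  0.        ,  0.        ,  1.        ]])}
```

The TCP reading changed between calls, so the arm may still be settling. I let it rest a few rows and read it again.

>>> play_rows(
  moves=[
    {"twist": [0,0,0],"linear": [0,0,0],"claw": 0.05},
    {"twist": [0,0,0],"linear": [0,0,0],"claw": 0.05},
    {"twist": [0,0,0],"linear": [0,0,0],"claw": 0.05},
  ],
)

```text
time: 11.82
tcp_pos: [0.5199, 0.1145, 0.0894]
tool_rot: [0.144, 0.99, 0.0, 0.002]
ft_force: [0.8, 0.3, 0.8]
finger_gap: 0.0499
```

Run:
```python
from h import *
for i in range(4):
    s=get_state();print(s['time'],s['tcp_pos'].round(4),s['tool_rot'].round(4),s['joint_positions'].round(4),s['joint_velocities'].round(3),s['ft_force'].round(1),s['joint_efforts'].round(1))
    im,d=grab_frame("wrist")
cv2.imwrite("pics/w6.png",im[:,:,::-1])
```

```text
11.8167 [0.5199 0.1145 0.0894] [1.444e-01 9.895e-01 5.000e-04 2.100e-03] [ 0.0909  0.0844 -0.1673  1.3148 -0.     -1.19  ] [ 0.002  0.006 -0.016 -0.002 -0.001 -0.   ] [0.8 0.3 0.8] [ -0.  -34.7  31.5  -0.   -0.    0. ]
11.8667 [0.5195 0.1145 0.0888] [1.444e-01 9.895e-01 4.000e-04 1.600e-03] [ 0.0909  0.0848 -0.1681  1.3147  0.     -1.1901] [-0.001  0.007 -0.015 -0.001 -0.002  0.001] [-0.  -0.3 -0.8] [ -0.  -34.8  31.6  -0.   -0.    0. ]
11.9167 [0.5191 0.1145 0.0884] [1.444e-01 9.895e-01 3.000e-04 1.100e-03] [ 0.0909  0.085  -0.1688  1.3147 -0.     -1.1901] [ 0.     0.007 -0.015 -0.001  0.     0.001] [ 0.7 -0.  -0.9] [ -0.  -34.9  31.6  -0.   -0.    0. ]
11.9667 [0.5188 0.1145 0.0879] [1.444e-01 9.895e-01 2.000e-04 8.000e-04] [ 0.0909  0.0853 -0.1693  1.3146 -0.     -1.1901] [ 0.001  0.006 -0.012 -0.002 -0.003 -0.   ] [ 0.1 -0.3 -0.7] [ -0.  -34.9  31.6  -0.   -0.    0. ]
```

View pics/w6.png

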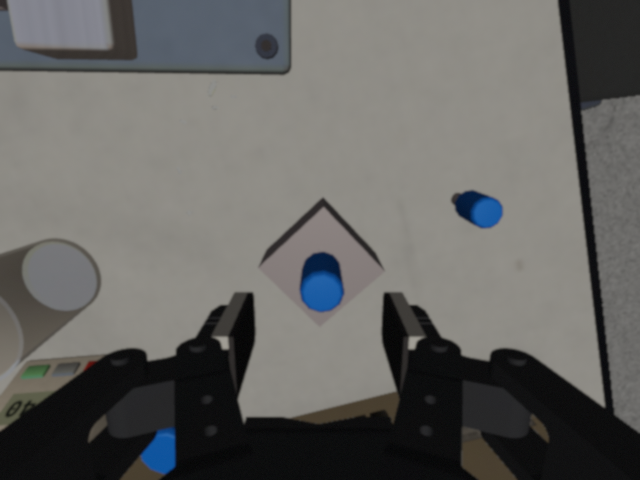

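>>> play_rows(
  moves=[
    {"twist": [0,0,0],"linear": [0,0,0],"claw": 0.05},
    {"twist": [0,0,0],"linear": [0,0,0],"claw": 0.05},
    {"twist": [0,0,0],"linear": [0,0,0],"claw": 0.05},
    {"twist": [0,0,0],"linear": [0,0,0],"claw": 0.05},
    {"twist": [0,0,0],"linear": [0,0,0],"claw": 0.05},
    {"twist": [0,0,0],"linear": [0,0,0],"claw": 0.05},
  ],
)

```text
time: 12.52
tcp_pos: [0.5182, 0.1144, 0.0869]
tool_rot: [0.144, 0.99, -0.0, -0.0]
ft_force: [0.4, -0.0, 0.8]
finger_gap: 0.0499
```

Run:
```python
from h import *
s=get_state();P=camera_params("wrist");im,d=grab_frame("wrist")
print(s['tcp_pos'].round(4),s['joint_velocities'].round(3))
hsv=cv2.cvtColor(im,cv2.COLOR_RGB2HSV)
m=(colors(im)[0]&(hsv[...,2]>150)).astype(np.uint8)
k,L,st,c=cv2.connectedComponentsWithStats(m)
for i in range(1,k):
    if st[i,4]>300: print(c[i],st[i],ray(c[i],.063,P),W if 0 else '')
print(proj("wrist",[*s['tcp_pos'][:2],.063],P))
```

```text
[0.5182 0.1144 0.0869] [-0.    -0.001  0.    -0.002 -0.001  0.   ]
[486.73943662 213.52816901] [474 201  27  26 568] [0.44135269 0.09915381 0.063     ] 
[319.91104594 293.85434995] [ 302  277   37   35 1023] [0.51658117 0.1135834  0.063     ] 
[159.11038961 455.22186147] [140 436  34  39 924] [0.61677051 0.17308973 0.063     ] 
(np.float64(316.92001386611656), np.float64(296.49503745276826))
```

>>> play_rows(
  moves=[
    {"twist": [0,0,0],"linear": [-0.0012,-0.0003,-0.006],"claw": 0.05},
    {"twist": [0,0,0],"linear": [0,0,-0.009],"claw": 0.05},
    {"twist": [0,0,0],"linear": [0,0,-0.009],"claw": 0.05},
    {"twist": [0,0,0],"linear": [0,0,-0.007],"claw": 0.05},
    {"twist": [0,0,0],"linear": [0,0,-0.005],"claw": 0.05},
    {"twist": [0,0,0],"linear": [0,0,-0.003],"claw": 0.05},
    {"twist": [0,0,0],"linear": [0,0,0],"claw": 0.05},
    {"twist": [0,0,0],"linear": [0,0,0],"claw": 0.05},
    {"twist": [0,0,0],"linear": [0,0,0],"claw": 0.05},
    {"twist": [0,0,0],"linear": [0,0,0],"claw": 0.05},
  ],
)

```text
time: 13.4
tcp_pos: [0.5176, 0.1141, 0.0486]
tool_rot: [0.144, 0.99, 0.0, 0.001]
ft_force: [0.9, -0.2, -0.0]
finger_gap: 0.0503
```

>>> play_rows(
  moves=[
    {"twist": [0,0,0],"linear": [0,0,0],"claw": 0.04},
    {"twist": [0,0,0],"linear": [0,0,0],"claw": 0.032},
    {"twist": [0,0,0],"linear": [0,0,0],"claw": 0.026},
    {"twist": [0,0,0],"linear": [0,0,0],"claw": 0.022},
    {"twist": [0,0,0],"linear": [0,0,0],"claw": 0.015},
    {"twist": [0,0,0],"linear": [0,0,0],"claw": 0.01},
    {"twist": [0,0,0],"linear": [0,0,0],"claw": 0.01},
    {"twist": [0,0,0],"linear": [0,0,0],"claw": 0.01},
  ],
)

```text
time: 14.07
tcp_pos: [0.5173, 0.1141, 0.0484]
tool_rot: [0.144, 0.99, 0.0, 0.0]
ft_force: [0.4, 0.1, 2.5]
finger_gap: 0.0179
```

Run:
```python
from h import *
s=get_state();print(s['finger_gap'],s['ft_force'])
im,d=grab_frame("wrist");cv2.imwrite("pics/w7.png",im[150:480,120:520,::-1])
im,d=grab_frame("scene");cv2.imwrite("pics/s7.png",cv2.resize(im[220:370,200:400,::-1],None,fx=3.7,fy=3.7))
```

```text
0.01792707323289401 [0.43694639 0.10044206 2.466677  ]
```

View pics/w7.png

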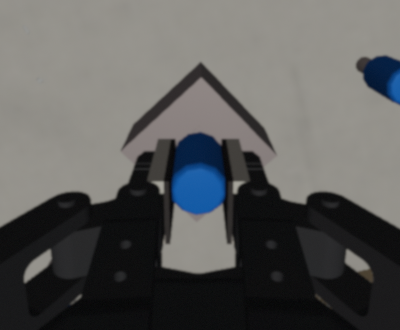

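View pics/s7.png

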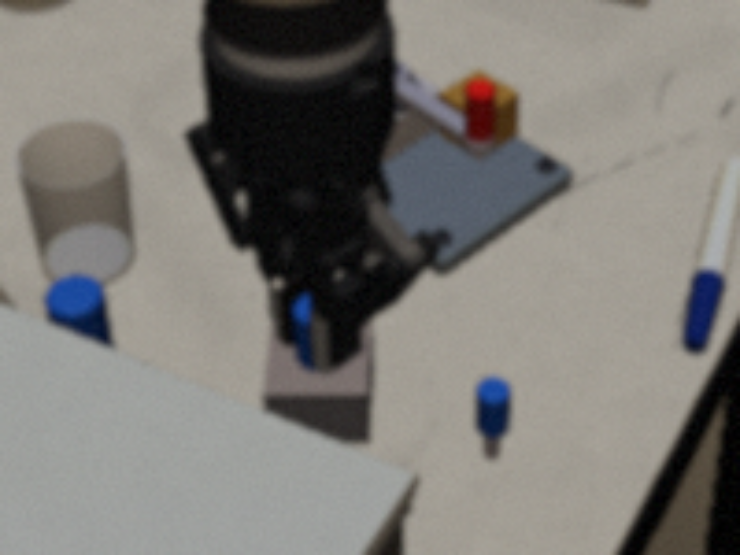

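The pin is gripped (opening 17.9 mm on the 20 mm head; the image shows the head between the pads at (318,338)). I lift it straight up and then carry it high towards the boss.

>>> play_rows(
  moves=[
    {"twist": [0,0,0],"linear": [0,0,0.005],"claw": 0.01},
    {"twist": [0,0,0],"linear": [0,0,0.01],"claw": 0.01},
    {"twist": [0,0,0],"linear": [0,0,0.015],"claw": 0.01},
    {"twist": [0,0,0],"linear": [0,0,0.02],"claw": 0.01},
    {"twist": [0,0,0],"linear": [0,0,0.025],"claw": 0.01},
    {"twist": [0,0,0],"linear": [0,0,0.025],"claw": 0.01},
    {"twist": [0,0,0],"linear": [0,0,0.02],"claw": 0.01},
    {"twist": [0,0,0],"linear": [0,0,0.015],"claw": 0.01},
    {"twist": [0,0,0],"linear": [0,0,0.01],"claw": 0.01},
    {"twist": [0,0,0],"linear": [0,0,0.005],"claw": 0.01},
  ],
)

```text
time: 15.0
tcp_pos: [0.5178, 0.1142, 0.2003]
tool_rot: [0.144, 0.99, 0.0, 0.001]
ft_force: [-0.3, 0.9, -0.1]
finger_gap: 0.018
```

>>> play_rows(
  moves=[
    {"twist": [0,0,0],"linear": [0.0008,-0.01,0],"claw": 0.01},
    {"twist": [0,0,0],"linear": [0.0016,-0.02,0],"claw": 0.01},
    {"twist": [0,0,0],"linear": [0.0016,-0.02,0],"claw": 0.01},
    {"twist": [0,0,0],"linear": [0.002,-0.024,0],"claw": 0.01},
    {"twist": [0,0,0],"linear": [0.002,-0.024,0],"claw": 0.01},
    {"twist": [0,0,0],"linear": [0.002,-0.024,0],"claw": 0.01},
    {"twist": [0,0,0],"linear": [0.002,-0.024,0],"claw": 0.01},
    {"twist": [0,0,0],"linear": [0.0016,-0.02,0],"claw": 0.01},
    {"twist": [0,0,0],"linear": [0.0012,-0.015,0],"claw": 0.01},
    {"twist": [0,0,0],"linear": [0.0008,-0.01,0],"claw": 0.01},
  ],
)

```text
time: 15.83
tcp_pos: [0.5315, -0.0791, 0.1961]
tool_rot: [0.145, 0.989, -0.0, -0.002]
ft_force: [-0.2, 0.1, -0.5]
finger_gap: 0.0181
```

>>> play_rows(
  moves=[
    {"twist": [0,0,0],"linear": [0,0,0],"claw": 0.01},
    {"twist": [0,0,0],"linear": [0,0,0],"claw": 0.01},
    {"twist": [0,0,0],"linear": [0,0,0],"claw": 0.01},
    {"twist": [0,0,0],"linear": [0,0,0],"claw": 0.01},
    {"twist": [0,0,0],"linear": [0,0,0],"claw": 0.01},
    {"twist": [0,0,0],"linear": [0,0,0],"claw": 0.01},
    {"twist": [0,0,0],"linear": [0,0,0],"claw": 0.01},
    {"twist": [0,0,0],"linear": [0,0,0],"claw": 0.01},
  ],
)

```text
time: 16.5
tcp_pos: [0.5327, -0.0765, 0.1981]
tool_rot: [0.144, 0.99, 0.0, 0.0]
ft_force: [-0.1, -0.1, 0.5]
finger_gap: 0.0178
```

Run:
```python
from h import *
s=get_state();print(s['time'],s['tcp_pos'].round(4),s['tool_rot'].round(4),s['finger_gap'],s['ft_force'].round(1))
P=camera_params("wrist");im,d=grab_frame("wrist");cv2.imwrite("pics/w8.png",im[:,:,::-1]);np.savez("w8.npz",im=im,d=d)
u,v=[int(x) for x in proj("wrist",[.533,-.077,.042],P)];print(u,v)
cv2.imwrite("pics/w8c.png",cv2.resize(im[v-60:v+60,u-60:u+60,::-1],None,fx=5,fy=5,interpolation=cv2.INTER_CUBIC));print(u-60,v-60)
print([ (r['p'],r['position']) for r in spot_point("wrist","lock_hole")])
im,d=grab_frame("scene");cv2.imwrite("pics/s8.png",cv2.resize(im[130:330,220:420,::-1],None,fx=3,fy=3))
```

```text
16.5 [ 0.5327 -0.0765  0.1981] [1.441e-01 9.896e-01 0.000e+00 1.000e-04] 0.017841831714998695 [-0.1 -0.1  0.5]
316 225
256 165
[(0.59, [0.5307, -0.0825, 0.0387])]
```

View pics/w8.png

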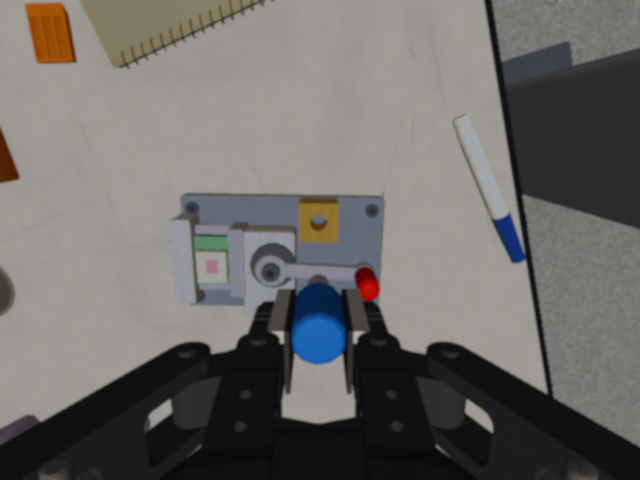

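View pics/w8c.png

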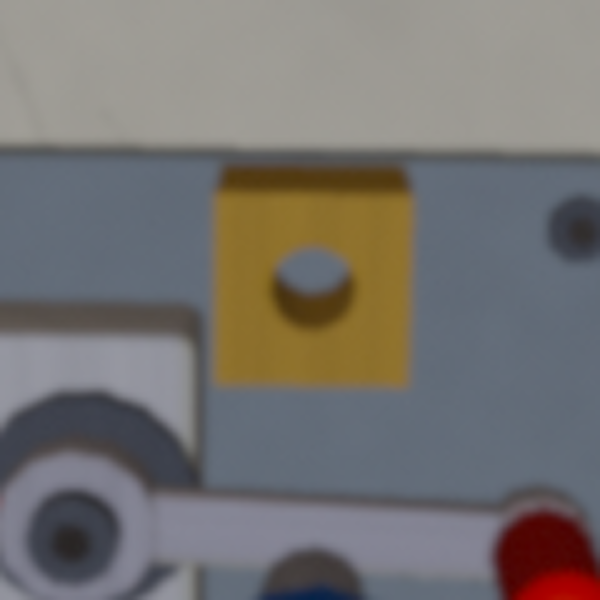

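View pics/s8.png

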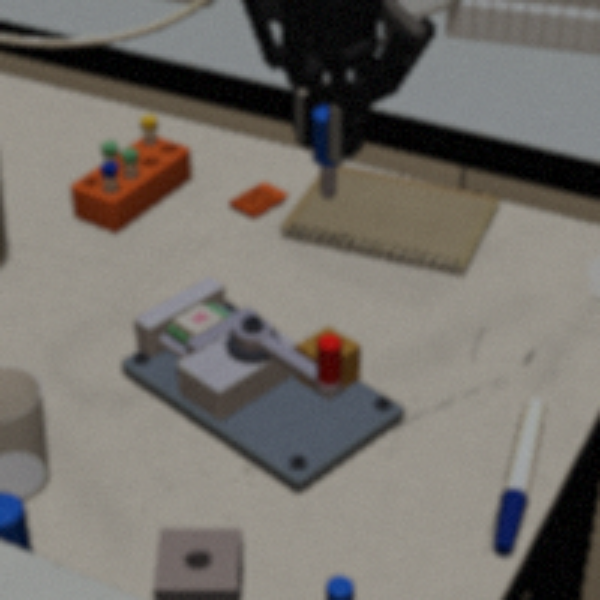

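Run:
```python
from h import *
P=camera_params("wrist");s=get_state();t=s['tcp_pos'];print(t)
from scipy.spatial.transform import Rotation as Ro
R2=Ro.from_quat(s['tool_rot']).as_matrix()[:2,:2];R1=np.array([[.2842,.9588],[.9588,-.2842]])
H2=ray((318.6,222.2),.042,P);H1=np.array([.53198,-.07664]);print("H2",H2)
b=np.linalg.solve(R1-R2,H1-H2[:2]);print("bias tool",b,"H",H1-R1@b,H2[:2]-R2@b)
im=np.load("w8.npz")['im'];cv2.imwrite("pics/w8d.png",cv2.resize(im[255:375,258:378,::-1],None,fx=5,fy=5,interpolation=cv2.INTER_CUBIC))
for dz in(-.042,-.036,-.016,.0146):print(dz,proj("wrist",t+[0,0,dz],P))
```

```text
[ 0.53267185 -0.0767955   0.19806707]
H2 [ 0.53094468 -0.07943737  0.042     ]
bias tool [ 0.00158709 -0.00139139] H [ 0.53286302 -0.07855713] [ 0.53286302 -0.07855713]
-0.042 (np.float64(317.01328788536716), np.float64(281.1479356701298))
-0.036 (np.float64(316.9785629125227), np.float64(285.90735607876127))
-0.016 (np.float64(316.8447571175718), np.float64(304.2468385641067))
0.0146 (np.float64(316.563908304783), np.float64(342.7401032620437))
```

View pics/w8d.png

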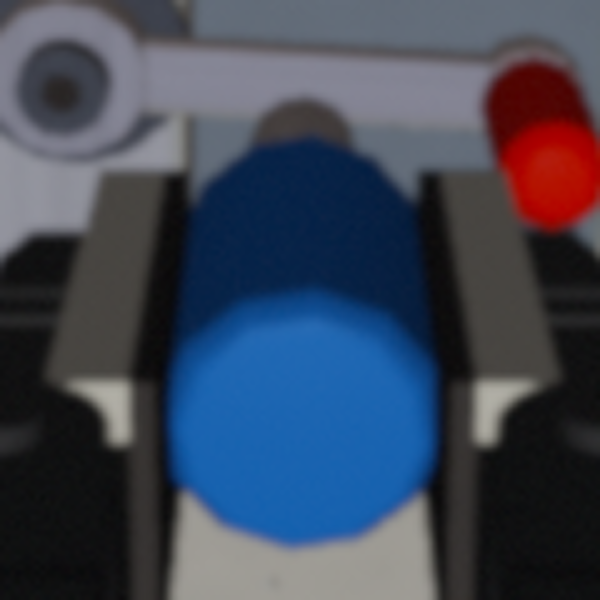

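The two views give the hole at (0.5329,-0.0786), with a camera offset that matches the knob contact. The pin hangs upright, its tip on the tool axis to within about 1 mm. I descend to just above the mouth and look.

>>> play_rows(
  moves=[
    {"twist": [0,0,0],"linear": [0.0002,-0.0017,-0.005],"claw": 0.01},
    {"twist": [0,0,0],"linear": [0,0,-0.012],"claw": 0.01},
    {"twist": [0,0,0],"linear": [0,0,-0.018],"claw": 0.01},
    {"twist": [0,0,0],"linear": [0,0,-0.018],"claw": 0.01},
    {"twist": [0,0,0],"linear": [0,0,-0.016],"claw": 0.01},
    {"twist": [0,0,0],"linear": [0,0,-0.014],"claw": 0.01},
    {"twist": [0,0,0],"linear": [0,0,-0.01],"claw": 0.01},
    {"twist": [0,0,0],"linear": [0,0,-0.006],"claw": 0.01},
    {"twist": [0,0,0],"linear": [0,0,-0.003],"claw": 0.01},
    {"twist": [0,0,0],"linear": [0,0,0],"claw": 0.01},
  ],
)

```text
time: 17.48
tcp_pos: [0.5324, -0.0785, 0.0952]
tool_rot: [0.144, 0.99, 0.0, -0.001]
ft_force: [-0.3, 0.5, -0.5]
finger_gap: 0.0181
```

>>> play_rows(
  moves=[
    {"twist": [0,0,0],"linear": [0,0,0],"claw": 0.01},
    {"twist": [0,0,0],"linear": [0,0,0],"claw": 0.01},
    {"twist": [0,0,0],"linear": [0,0,0],"claw": 0.01},
    {"twist": [0,0,0],"linear": [0,0,0],"claw": 0.01},
    {"twist": [0,0,0],"linear": [0,0,0],"claw": 0.01},
    {"twist": [0,0,0],"linear": [0,0,0],"claw": 0.01},
  ],
)

```text
time: 17.98
tcp_pos: [0.5331, -0.0787, 0.0964]
tool_rot: [0.144, 0.99, -0.0, 0.0]
ft_force: [0.2, 0.8, -1.0]
finger_gap: 0.0181
```

Run:
```python
from h import *
s=get_state();print(s['time'],s['tcp_pos'].round(4),s['tool_rot'].round(4),s['finger_gap'],s['ft_force'].round(1))
im,d=grab_frame("wrist");cv2.imwrite("pics/w9.png",cv2.resize(im[200:360,220:420,::-1],None,fx=3.7,fy=3.7,interpolation=cv2.INTER_CUBIC))
im,d=grab_frame("scene");cv2.imwrite("pics/s9.png",cv2.resize(im[190:290,260:390,::-1],None,fx=5.5,fy=5.5,interpolation=cv2.INTER_CUBIC))
```

```text
17.9833 [ 0.5331 -0.0787  0.0964] [ 1.444e-01  9.895e-01 -1.000e-04  3.000e-04] 0.01809964684873148 [ 0.2  0.8 -1. ]
```

View pics/w9.png

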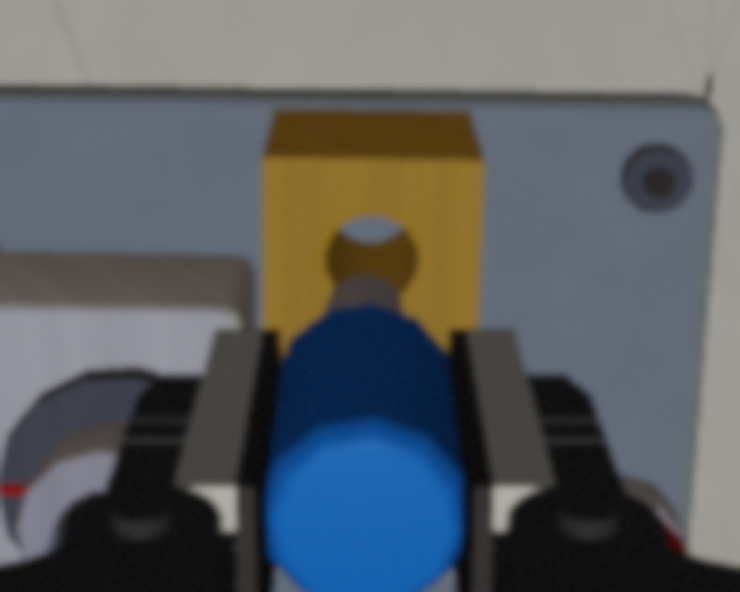

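View pics/s9.png

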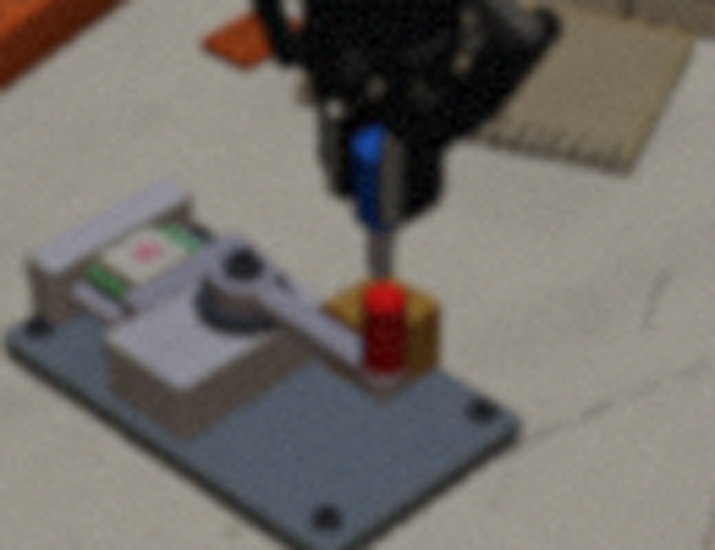

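The tip is 12 mm above the hole, aligned across the jaw. The picture suggests the hole is about 0.8 mm further towards -tool y. I correct that and lower the pin with force checks.

>>> play_rows(
  moves=[
    {"twist": [0,0,0],"linear": [-0.0002,-0.0007,-0.003],"claw": 0.01},
    {"twist": [0,0,0],"linear": [0,0,-0.004],"claw": 0.01},
    {"twist": [0,0,0],"linear": [0,0,-0.004],"claw": 0.01},
    {"twist": [0,0,0],"linear": [0,0,-0.003],"claw": 0.01},
    {"twist": [0,0,0],"linear": [0,0,-0.002],"claw": 0.01},
    {"twist": [0,0,0],"linear": [0,0,0],"claw": 0.01},
  ],
)

```text
time: 18.58
tcp_pos: [0.532, -0.0791, 0.079]
tool_rot: [0.144, 0.99, 0.0, -0.001]
ft_force: [0.4, -0.3, -0.1]
finger_gap: 0.0178
```

>>> play_rows(
  moves=[
    {"twist": [0,0,0],"linear": [0,0,-0.002],"claw": 0.01},
    {"twist": [0,0,0],"linear": [0,0,-0.002],"claw": 0.01},
    {"twist": [0,0,0],"linear": [0,0,0],"claw": 0.01},
  ],
)

```text
time: 18.83
tcp_pos: [0.5325, -0.0792, 0.0756]
tool_rot: [0.144, 0.99, 0.0, -0.0]
ft_force: [-0.2, 0.6, -1.2]
finger_gap: 0.018
```

The tip is 8 mm into the hole without force. Continuing.

>>> play_rows(
  moves=[
    {"twist": [0,0,0],"linear": [0,0,-0.003],"claw": 0.01},
    {"twist": [0,0,0],"linear": [0,0,-0.003],"claw": 0.01},
    {"twist": [0,0,0],"linear": [0,0,-0.003],"claw": 0.01},
    {"twist": [0,0,0],"linear": [0,0,-0.003],"claw": 0.01},
    {"twist": [0,0,0],"linear": [0,0,-0.001],"claw": 0.01},
    {"twist": [0,0,0],"linear": [0,0,0],"claw": 0.01},
    {"twist": [0,0,0],"linear": [0,0,0],"claw": 0.01},
  ],
)

```text
time: 19.42
tcp_pos: [0.5325, -0.0793, 0.0629]
tool_rot: [0.144, 0.99, 0.0, -0.0]
ft_force: [0.2, 0.1, -0.6]
finger_gap: 0.0175
```

>>> play_rows(
  moves=[
    {"twist": [0,0,0],"linear": [0,0,-0.001],"claw": 0.01},
    {"twist": [0,0,0],"linear": [0,0,-0.001],"claw": 0.01},
    {"twist": [0,0,0],"linear": [0,0,0],"claw": 0.01},
    {"twist": [0,0,0],"linear": [0,0,0],"claw": 0.01},
  ],
)

```text
time: 19.75
tcp_pos: [0.5326, -0.0793, 0.061]
tool_rot: [0.144, 0.99, 0.0, -0.0]
ft_force: [0.6, -1.1, -0.2]
finger_gap: 0.0178
```

>>> play_rows(
  moves=[
    {"twist": [0,0,0],"linear": [0,0,-0.001],"claw": 0.01},
    {"twist": [0,0,0],"linear": [0,0,-0.001],"claw": 0.01},
    {"twist": [0,0,0],"linear": [0,0,0],"claw": 0.01},
  ],
)

```text
time: 20.0
tcp_pos: [0.5325, -0.0792, 0.0588]
tool_rot: [0.144, 0.99, 0.0, -0.0]
ft_force: [0.3, -1.0, -1.3]
finger_gap: 0.018
```

>>> play_rows(
  moves=[
    {"twist": [0,0,0],"linear": [0,0,-0.001],"claw": 0.01},
    {"twist": [0,0,0],"linear": [0,0,0],"claw": 0.01},
  ],
)

```text
time: 20.17
tcp_pos: [0.5327, -0.0793, 0.0584]
tool_rot: [0.144, 0.99, -0.0, 0.0]
ft_force: [-0.1, 0.6, 2.4]
finger_gap: 0.0178
```

>>> play_rows(
  moves=[
    {"twist": [0,0,0],"linear": [0,0,-0.001],"claw": 0.01},
    {"twist": [0,0,0],"linear": [0,0,0],"claw": 0.01},
  ],
)

```text
time: 20.33
tcp_pos: [0.5327, -0.0793, 0.0584]
tool_rot: [0.144, 0.99, -0.0, 0.0]
ft_force: [-3.1, 0.3, 4.7]
finger_gap: 0.0181
```

Seated: the TCP stopped at 0.0584 (expected 0.058) with 4.7 N upward. I ease the press and then open just enough to clear.

>>> play_rows(
  moves=[
    {"twist": [0,0,0],"linear": [0,0,0.001],"claw": 0.01},
    {"twist": [0,0,0],"linear": [0,0,0],"claw": 0.02},
    {"twist": [0,0,0],"linear": [0,0,0],"claw": 0.024},
    {"twist": [0,0,0],"linear": [0,0,0],"claw": 0.03},
    {"twist": [0,0,0],"linear": [0,0,0],"claw": 0.036},
    {"twist": [0,0,0],"linear": [0,0,0],"claw": 0.036},
    {"twist": [0,0,0],"linear": [0,0,0],"claw": 0.036},
  ],
)

```text
time: 20.92
tcp_pos: [0.5326, -0.0793, 0.0578]
tool_rot: [0.144, 0.99, 0.0, -0.0]
ft_force: [-0.2, -0.3, 0.2]
finger_gap: 0.0359
```

>>> play_rows(
  moves=[
    {"twist": [0,0,0],"linear": [0,0,0.004],"claw": 0.036},
    {"twist": [0,0,0],"linear": [0,0,0.008],"claw": 0.036},
    {"twist": [0,0,0],"linear": [0,0,0.015],"claw": 0.036},
    {"twist": [0,0,0],"linear": [0,0,0.02],"claw": 0.036},
    {"twist": [0,0,0],"linear": [0,0,0.025],"claw": 0.036},
    {"twist": [0,0,0],"linear": [0,0,0.025],"claw": 0.036},
    {"twist": [0,0,0],"linear": [0,0,0.02],"claw": 0.036},
    {"twist": [0,0,0],"linear": [0,0,0.015],"claw": 0.036},
    {"twist": [0,0,0],"linear": [0,0,0.008],"claw": 0.036},
    {"twist": [0,0,0],"linear": [0,0,0],"claw": 0.036},
  ],
)

```text
time: 21.75
tcp_pos: [0.5341, -0.0797, 0.2013]
tool_rot: [0.144, 0.99, -0.0, 0.003]
ft_force: [0.3, -1.1, 0.1]
finger_gap: 0.0362
```

>>> play_rows(
  moves=[
    {"twist": [0,0,0],"linear": [0,0,0],"claw": 0.036},
    {"twist": [0,0,0],"linear": [0,0,0],"claw": 0.036},
    {"twist": [0,0,0],"linear": [0,0,0],"claw": 0.036},
    {"twist": [0,0,0],"linear": [0,0,0],"claw": 0.036},
    {"twist": [0,0,0],"linear": [0,0,0],"claw": 0.036},
    {"twist": [0,0,0],"linear": [0,0,0],"claw": 0.036},
  ],
)

```text
time: 22.25
tcp_pos: [0.5323, -0.0792, 0.1973]
tool_rot: [0.144, 0.99, 0.0, -0.001]
ft_force: [0.4, 0.4, -0.5]
finger_gap: 0.0356
```

Run:
```python
from h import *
s=get_state();print(s['time'],s['tcp_pos'].round(4),s['finger_gap'],s['ft_force'].round(1))
for n in("wrist","scene"):
    P=camera_params(n);im,d=grab_frame(n);W=world(n,d,P)
    k,L,st,c=cv2.connectedComponentsWithStats(colors(im)[0].astype(np.uint8))
    for i in range(1,k):
        if st[i,4]>30:
            q=W[L==i];z=np.nanmax(q[:,2]);print(n,c[i].round(1),st[i,4],z.round(4),np.nanmedian(q[q[:,2]>z-.004],0).round(4))
    cv2.imwrite(f"pics/{n}10.png",cv2.resize(im[150:310,190:430,::-1] if n=="wrist" else im[190:290,260:390,::-1],None,fx=3.3 if n=="wrist" else 5.5,fy=3.3 if n=="wrist" else 5.5,interpolation=cv2.INTER_CUBIC))
for c in("top","scene"):
    grab_frame(c)
    for q in("screw_mark","lever_knob","lock_pin"): print(c,q,[(round(r['p'],2),r['position']) for r in spot_point(c,q)][:2])
```

```text
22.25 [ 0.5323 -0.0792  0.1973] 0.03563632427962768 [ 0.4  0.4 -0.5]
wrist [316.7 232.8] 717 0.0748 [ 0.5323 -0.0798  0.0728]
wrist [509.6 241.3] 687 0.0175 [ 0.3816 -0.017   0.015 ]
scene [137.6 217.1] 437 0.0896 [0.8789 0.0623 0.0872]
scene [ 84.3 221.7] 235 0.1195 [0.9146 0.1475 0.1173]
scene [172.8 229.5] 230 0.101 [0.7788 0.0725 0.099 ]
scene [329.  234.7] 76 0.0738 [ 0.5328 -0.0782  0.0722]
scene [220.2 301.5] 176 0.0766 [0.6061 0.1655 0.0744]
scene [389.6 302.4] 116 0.0168 [ 0.3821 -0.0141  0.0143]
scene [332.8 329.4] 99 0.0449 [0.435  0.1076 0.0432]
top screw_mark []
top lever_knob []
top lock_pin [(0.76, [0.6091, 0.1649, 0.0015]), (0.51, [0.4301, 0.107, -0.0002])]
scene screw_mark [(0.84, [0.5923, -0.0646, 0.0487])]
scene lever_knob [(0.59, [0.508, -0.0329, 0.0674]), (0.5, [0.5332, -0.0784, 0.0162])]
scene lock_pin [(0.62, [0.5289, -0.0807, 0.0152]), (0.56, [0.4344, 0.1066, 0.0042])]
```

View pics/wrist10.png

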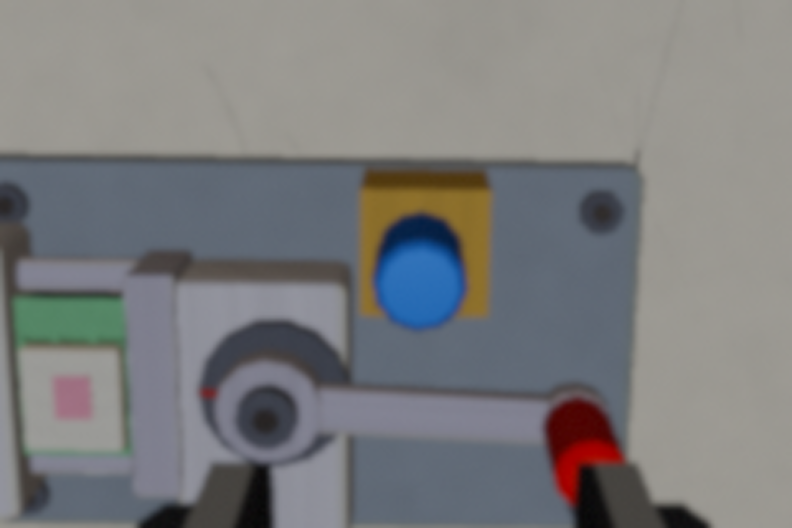

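View pics/scene10.png

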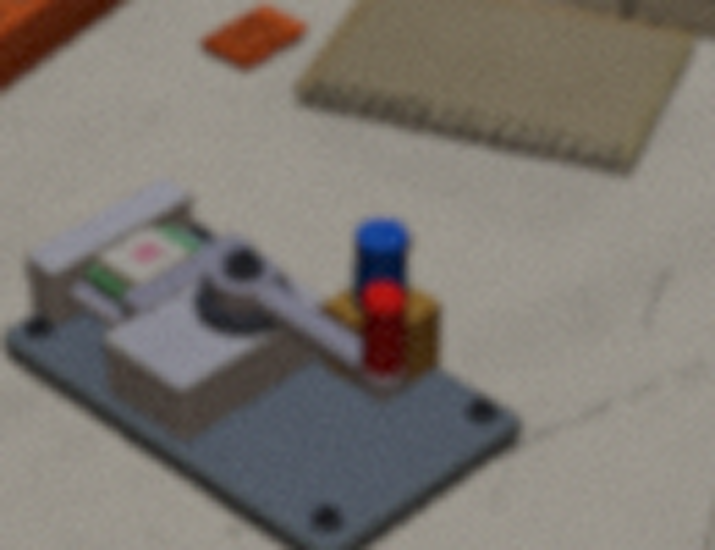

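The pin stands upright in the boss with its top at about 73 mm, the home height. The mark is still opposite the lever, and the gripper is well clear. Handing in.

```bash
python3 -c "
from plant import *
print(finish_job())"
```

```text
the job is handed in; nothing more can be done
None
```

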